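# Pin the towing link on its hitch stub

## Robot

A 7-joint arm with a two-finger parallel gripper is mounted at the origin on a cart in front of the work surface, level with it; the furniture and walls round the work are solid. World frame = base frame: x ahead of the robot, y to its left, z up, the work surface at z = 0. Lengths are in m, angles in rad, forces in N, time in s.
With the tool pointing down it reaches from about 0.35 to 0.9 m from the base axis. Payload 8.1 kg.
Tool frame: the origin (TCP) lies on the centre line of the jaws, within the pads' length; the fingertips stand arm.tip_extent ahead of it and the grasp point (between the pads) lies 3 mm ahead of it (arm.tip_extent is the distance from the TCP to the fingertips, in m); y points along the fingers, z is the direction in which the jaws open and shut, and the axes are right-handed (so a half turn about y gives the same grasp; the last joint's range is limited). The gripper opens to 92 mm and grips with 3 to 60 N. Pads are 19 mm wide; open, the fingers measure 130 mm over their backs; the gripper's body (75 mm by 190 mm) begins 47 mm behind the grasp point.
Start: joints at [-1.436, 0.434, 0.025, 1.573, -0.012, 1.134, -0.075], TCP at [0.147, 0.607, 0.249] pointing down, gripper open.
Joint ranges: [-2.62, 2.62], [-0.44, 2.09], [-1.27, 1.32], [0.08, 2.57], [-1.32, 4.46], [0.12, 2], [-2.74, 2.74]. Speed limits (rad/s): [2.22, 2.22, 3.01, 3.01, 3.14, 3.14, 3.14].

## Interface

Orientations are given as a rotation vector (axis times angle).
In Python, from cell import observe, get_image, sign_off, boxes_of, place_of, arm gives the robot as it stands.
- The arm moves only by the tool arm_command, never from a script. Its argument "plan" is a list of rows, each a list of 2 entries, a list of its own where there are three numbers: the shift along the tool's x, y, z in m, then the turn, a rotation vector about the tool's x, y, z in degrees. In form: [[[tx, ty, tz], [ax, ay, az]], ...]. A call has 1 to 5 rows; each row is the pose to reach, as a shift and turn from the pose commanded when the call began, along the tool's axes at that moment; what a row does not reach only later rows make up. A row lasts 1/10 s, in which the tool goes at most 50 mm and 8.59 degrees, less where a joint would pass 70% of its speed; a pose out of reach is approached as far as the arm can. A call with a gripper value outside its range is refused whole. "fingers" is the closure, from -1 (fully open) to 1 (shut), set as the call begins (left out, the last holds). The fingers move at their own pace and stop on an object; "squeeze" is the grip in N (left out, the last holds). Time passes only in rows, so rows that repeat a pose let the fingers close. It gives the time, the measured TCP pose, the force and the opening at its end, in the units of the state.
- observe(): the state, without advancing time (a new reading comes with each control period).
- get_image(name): name is "scene" or "side" or "wrist"; returns a dict with "color" (420x560x3 uint8, red, green, blue), "camera_matrix" (3x3 intrinsics, pixels), "world_to_cam" (4x4, takes a point from world to camera coordinates); the wrist camera has in their place "mount" (4x4, takes a point from camera to tool coordinates, whose origin is the TCP and whose axes are the tool frame's). Camera axes: x right, y up, looking along -z (the intrinsics and any distortion apply to the point x, -y, -z); pixel columns grow to the right and rows downward; lengths in m; the calibration is good to about 2 mm. A picture is of the moment at which its call begins: read the wrist's pose just before it. There is no depth.
- sign_off(): hands the job in, once; it reports no verdict.
Trained networks look in a picture, given as the dict that the camera call returned (one of the last four; its "shot" number tells which), for a name from the list of things; names that differ only in an ending like _2 or _b are one class to them, and where a whole thing is asked for, a point or a joint stands for the part that bears it (a point fixed in the world has none). Each returns a list of dicts, best first, with "confidence" (0 to 1); they miss things now and then, are a little off and sometimes report something else, mostly with a low value. They report only what shows in the picture. A call takes as long as a camera call.
- boxes_of(picture, thing): "point" ([column, row] in pixels, amid what is visible of it).
- place_of(picture, thing): "point" ([column, row] in pixels: a listed point, or the origin of a listed thing).
The state is a dict: "clock": time; "joints": joint angles; "dq": joint speeds; "joint_efforts": joint torques, N m; "position": TCP position; "ee_rot": TCP orientation; "force": force on the tool from outside, world axes, zero at the start; "ft_torque": the same for the moment, N m; "width": opening from 0.0 (shut) to 1.0 (fully open).
Only numpy, scipy, OpenCV 4.12 (cv2) and the standard library are available. Lean on these libraries where they do the work, as an engineer would, in place of code of your own. Each camera call takes 0.05 s, during which the arm holds its last target.

## Task

Take the linch pin with the wire loop from the timber rack and push it down through the cross hole of the square hitch stub until its collar sits fully home, then swing its sprung loop over the stub's rounded nose so that it snaps shut underneath. The stub floats a little lengthways, so feel for the hole and never force it; leave the plain pin and everything else on the bench where it is.

Things in the scene. Friction and masses are not known exactly. Their poses are not given: they have to be found in the camera images.
- hitch: Grey steel stand, bolted to the bench, with a square receiver tube. From the tube, level, sticks a bare steel stub, 26x26 mm square, ending in a half-round nose (radius 13 mm in the vertical plane). A dark towing link hangs 20 mm behind the hole, its top 12 mm above the stub's top face. Origin on the bench below point hitch_hole; z up, -x out along the stub to its nose (about the robot's right).
- hitch_hole (a point): Point on the stub's top face (113 mm above bench), on its centre line, where the cross hole's middle would be with the stub pushed fully in. The stub floats lengthways (7 N to move it): the real hole lies 4 to 16 mm further out (to the hitch's -x), unmeasured. Hole vertical, 11.2 mm wide, right through the 26 mm stub; the nose ends 32 mm outward of the hole's middle.
- rack: Timber block 56x130x46 mm (its x, y, z), fixed to the bench, with two 12.8 mm vertical through holes at its y = -40 and +40 mm; a pin stands in each. Origin in the centre of its underside, z up.
- pin: Steel linch pin, about 150 g, standing in one rack hole. Origin: centre of the underside of its 20 mm wide collar; z up. Below: round shank, 10 mm thick, 39 mm long, bevelled to 6 mm over its last 3 mm. Above: a hub, then a flat grip 12 (y) x 20 (x) mm, from 15 to 51 mm above the origin. The loop points to its -x; turn the pin to the hitch's heading (x along x) so it can go over the nose.
- loop_axle (a point): Middle of the wire loop's axle, 11 mm above the pin's origin, along the pin's y. The loop's two wires run at y = -20 and +20 mm, clear of the grip; its 6 mm cross bar is 41 mm from the axle. The loop is sprung lengthways (1.5 N per mm) and must stretch about 6 mm to pass the nose.
- pin_tip (a point): Middle of the lower end of the pin's shank, 39 mm below the pin's origin.
- loop (a joint): Swing of the loop about its axle (rad): 0 = level, toward the pin's -x; negative = raised; positive = swung down; about 1.38 = shut, cross bar under the stub against the shank. It turns stiffly (0.025 N m) and stays where left. With the pin home, from 0.55 the bar bears on the nose and stretches the loop until 0.90, then it eases in underneath; push on until shut.
- thumb_tab (a point): Middle of the loop's flat steel thumb tab, 24x20x3 mm, just outside the cross bar, 54 mm from the loop's axle (more while stretched). Its flat side faces along the swing: push it there, down and then in toward the stand, from 12 mm below the stub or lower at the end, fingers clear of the nose.
- plain_pin: Steel clevis pin without a loop in the rack's other hole: 10 mm shank, round domed head 18 mm wide and 18 mm high. Origin under the head. Leave it.
- spanner_13: Steel spanner 189 mm long lying flat. Leave it.
- pliers: Pliers 177 mm long lying flat. Leave them.
- bulb_box: Small carton 56x90x46 mm. Leave it.
- air_coupler: Brass air coupler 23x56x23 mm lying. Leave it.
- spark_plug: Spark plug 77 mm long lying. Leave it.

How it is judged:
By the outcome, as a careful person would: the job done as asked, in the order asked, and still so for the second after the job is handed in, with the robot touching nothing.
It also fails if it takes over 72 s, if anything falls off the work surface, if the arm or the gripper's body presses on something with over 40 N, if the wrist force passes 120 N, or if a joint passes its speed limit or range.

## Working session

There is one attempt and no reset: what is moved stays moved. The work goes in short steps, Python scripts to look and compute and a tool call to move; the robot and the scene stay as the last step left them, time stands still between calls to the robot, and variables do not carry over. Pictures are saved under pics/ and viewed, and the job is handed in when it is done.

Besides the shell and the picture viewer there is one more tool, called as name([rows], argument=value, ...), one row to a line, values as JSON. arm_command: Moves the arm, as the interface text tells. Its arguments: {"type":"object","properties":{"plan":{"type":"array","items":{"type":"array"}},"fingers":{"type":"number"},"squeeze":{"type":"number"}},"required":["plan"]}

```bash
ls; mkdir -p pics; cat > h.py <<'E'
import numpy as np, cv2
from scipy.spatial.transform import Rotation as R
from cell import observe, get_image, sign_off, boxes_of, place_of, arm
def save(p,n): cv2.imwrite('pics/'+n+'.png',p['color'][:,:,::-1])
def camw(p,s=None):
    "returns K, world_to_cam"
    K=np.array(p['camera_matrix'])
    if 'world_to_cam' in p: return K,np.array(p['world_to_cam'])
    T=np.eye(4);T[:3,:3]=R.from_rotvec(s['ee_rot']).as_matrix();T[:3,3]=s['position']
    return K,np.linalg.inv(T@np.array(p['mount']))
def ray(p,px,s=None):
    K,W=camw(p,s);C=np.linalg.inv(W)
    d=np.linalg.inv(K)@np.array([px[0],px[1],1.]);d=np.array([d[0],-d[1],-d[2]])
    d=C[:3,:3]@d;return C[:3,3],d/np.linalg.norm(d)
def proj(p,X,s=None):
    K,W=camw(p,s);c=W[:3,:3]@np.array(X)+W[:3,3];u=K@np.array([c[0],-c[1],-c[2]]);return u[:2]/u[2]
def tri(rs):
    A=np.zeros((3,3));b=np.zeros(3)
    for o,d in rs:
        P=np.eye(3)-np.outer(d,d);A+=P;b+=P@o
    X=np.linalg.solve(A,b);return X,[np.linalg.norm((np.eye(3)-np.outer(d,d))@(X-o)) for o,d in rs]
def atz(r,z): o,d=r;return o+d*(z-o[2])/d[2]
E
python3 - <<'E'
from h import *
s=observe();print(s);print([ (k,getattr(arm,k)) for k in dir(arm) if not k.startswith('_')])
P={}
for n in ['scene','side','wrist']:
    P[n]=get_image(n);save(P[n],n+'0');print(n,[k for k in P[n]],P[n]['camera_matrix'])
    for t in ['hitch','hitch_hole','rack','pin','loop_axle','pin_tip','thumb_tab','plain_pin']:
        try: print(t,[(np.round(q['point'],1),round(q['confidence'],2)) for q in place_of(P[n],t)[:2]])
        except Exception as e: print(t,e)
E
```

```text
pics
{'clock': 0.0, 'joints': array([-1.43561244,  0.43520439,  0.02496199,  1.57413614, -0.01161917,
        1.1339823 , -0.07510668]), 'dq': array([-0.00048984, -0.00011508, -0.00022884,  0.00041799,  0.00129563,
        0.0004739 ,  0.00115725]), 'joint_efforts': array([-6.06619506e-05, -6.67858243e+01,  9.84762870e-01, -3.14449954e+01,
       -6.07411587e-02,  4.31198487e-02,  1.68036845e-04]), 'position': array([0.14714427, 0.60692389, 0.24794125]), 'ee_rot': array([-1.56430329,  0.18682752, -0.18672236]), 'force': array([-0.77852393, -0.34358474, -0.26986038]), 'ft_torque': array([-0.00744893, -0.01223499,  0.04957113]), 'width': 0.9996766912811754}
[('PlanningError', <class 'cell.PlanningError'>), ('tip_extent', 0.022)]
scene ['color', 'camera_matrix', 'world_to_cam', 'shot'] [[381.69087162   0.         277.72862854]
 [  0.         381.69087162 214.51583202]
 [  0.           0.           1.        ]]
hitch [(array([272.9, 229.2]), 0.65), (array([301.6, 242.2]), 0.41)]
hitch_hole [(array([271.5, 192.2]), 0.61)]
rack [(array([310.2, 264.1]), 0.74)]
pin [(array([302.3, 240.6]), 0
[... 423 characters left out ...]
.9688255 ]
 [  0.           0.           1.        ]]
hitch [(array([281.7, 214.3]), 0.78)]
hitch_hole [(array([282.1, 185.4]), 0.64)]
rack [(array([280.6, 267.2]), 0.64)]
pin [(array([282.5, 242.3]), 0.49)]
loop_axle [(array([283. , 240.7]), 0.68), (array([299.2, 168.4]), 0.39)]
pin_tip [(array([280.7, 251.7]), 0.65)]
thumb_tab [(array([262.2, 244. ]), 0.59), (array([285.5, 267.8]), 0.45)]
plain_pin [(array([284. , 265.4]), 0.49)]
wrist ['color', 'camera_matrix', 'mount', 'shot'] [[370.06579193   0.         279.76170944]
 [  0.         370.06579193 210.91057791]
 [  0.           0.           1.        ]]
hitch []
hitch_hole []
rack []
pin []
loop_axle []
pin_tip []
thumb_tab []
plain_pin []
```

```bash
python3 - <<'E'
from h import *
a,b,c=[cv2.imread(f'pics/{n}0.png') for n in ['scene','side','wrist']]
cv2.imwrite('pics/m0.png',cv2.resize(a[120:330,180:460],None,fx=2.8,fy=2.8,interpolation=cv2.INTER_CUBIC))
cv2.imwrite('pics/m1.png',cv2.resize(b[120:330,140:420],None,fx=2.8,fy=2.8,interpolation=cv2.INTER_CUBIC))
P={n:get_image(n) for n in ['scene','side']}
def T(u,v): X,e=tri([ray(P['scene'],u),ray(P['side'],v)]);print(X.round(4),np.round(e,4))
T((272.9,229.2),(281.7,214.3))
T((271.5,192.2),(282.1,185.4))
T((310.2,264.1),(280.6,267.2))
T((302.3,240.6),(282.5,242.3))
T((303.7,239),(283,240.7))
T((301.8,257.4),(280.7,251.7))
T((286.8,248.6),(262.2,244))
T((323.4,253.6),(284,265.4))
for n in P: print(n,np.linalg.inv(P[n]['world_to_cam']).round(3))
E
```

```text
[ 0.5051 -0.0766  0.0067] [0.0044 0.0044]
[ 0.5028 -0.0761  0.1148] [0.0002 0.0002]
[ 0.476  -0.2925  0.0159] [0.002 0.002]
[ 0.486  -0.2435  0.0531] [0.0005 0.0005]
[ 0.4871 -0.2462  0.0595] [0.0006 0.0006]
[ 0.4835 -0.2427  0.012 ] [0.0052 0.0052]
[ 0.4342 -0.2511  0.0543] [0.0027 0.0027]
[ 0.4783 -0.3339  0.0648] [0.0029 0.0029]
scene [[ 0.841  0.228 -0.49   0.004]
 [-0.54   0.376 -0.753 -0.875]
 [ 0.013  0.898  0.44   0.51 ]
 [ 0.     0.     0.     1.   ]]
side [[ 0.994  0.052 -0.1    0.384]
 [-0.111  0.6   -0.792 -1.009]
 [ 0.019  0.798  0.602  0.747]
 [ 0.     0.     0.     1.   ]]
```

View pics/scene0.png

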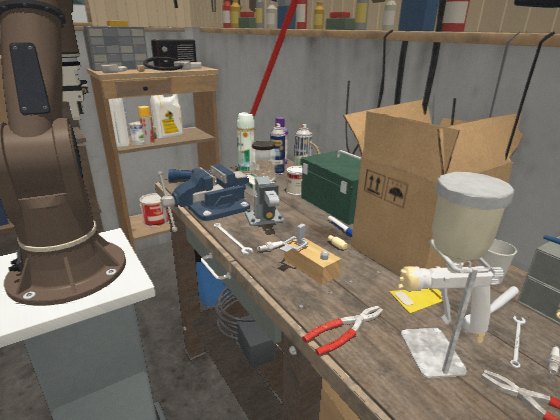

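View pics/side0.png

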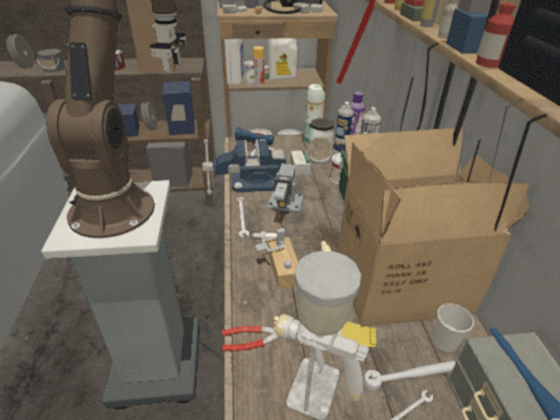

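View pics/m0.png

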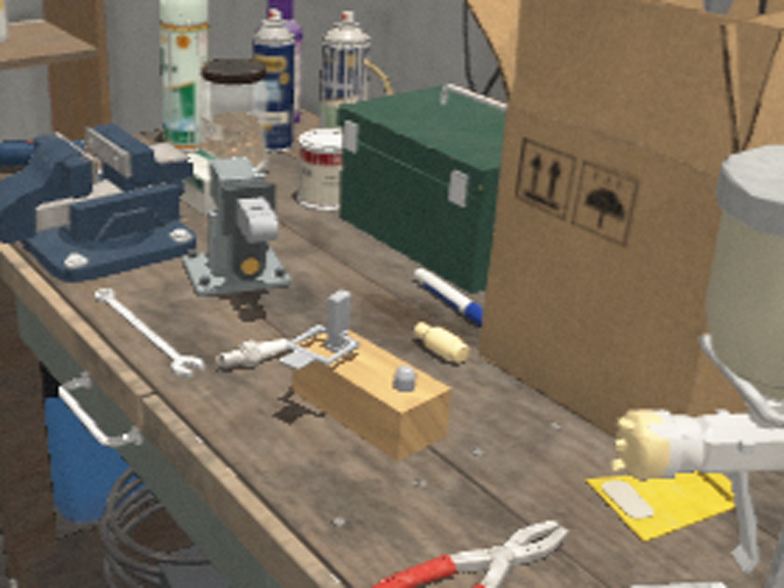

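View pics/m1.png

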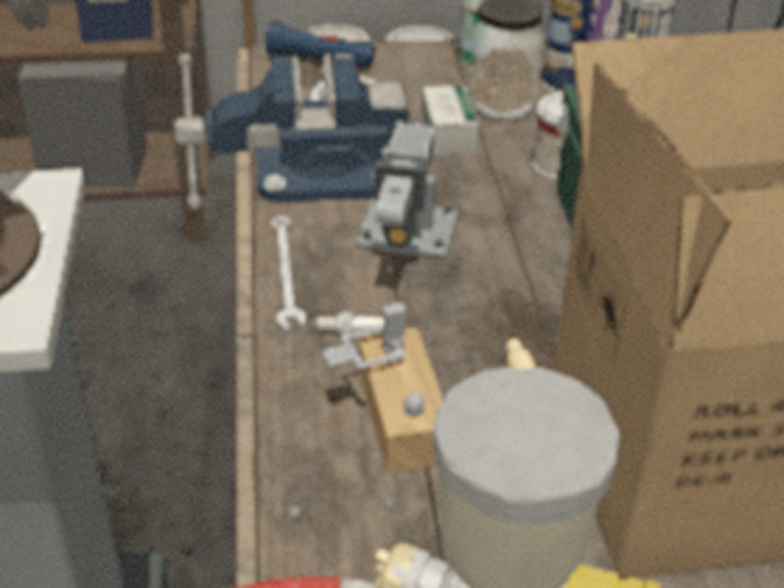

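View pics/wrist0.png

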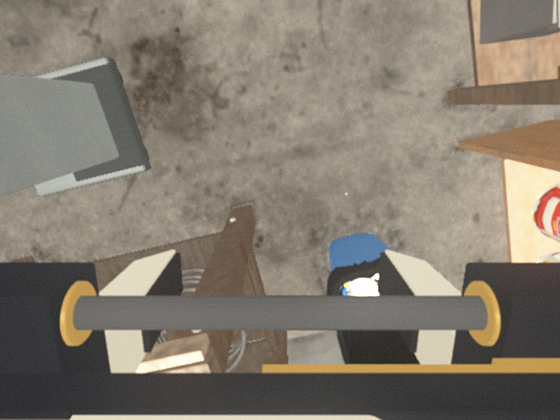

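```bash
cat >> h.py <<'E'
def go(Xt,Rt=None,s=None,n=None):
    "print tool-frame shift and rotvec(deg) to bring tool to Xt,Rt"
    s=s or observe();R0=R.from_rotvec(s['ee_rot'])
    sh=R0.inv().apply(np.array(Xt)-s['position'])
    rv=np.zeros(3) if Rt is None else np.degrees((R0.inv()*Rt).as_rotvec())
    print('shift',sh.round(4),'rot',rv.round(2),'rows>=',np.linalg.norm(sh)/.05,np.linalg.norm(rv)/8.59)
def down(psi):
    "tool y down, tool x along heading psi(rad) ; z = x cross y"
    x=np.array([np.cos(psi),np.sin(psi),0]);y=np.array([0,0,-1.]);return R.from_matrix(np.c_[x,y,np.cross(x,y)])
E
python3 - <<'E'
from h import *
s=observe();print(R.from_rotvec(s['ee_rot']).as_matrix().round(3))
p=get_image('wrist');print(np.array(p['mount']).round(3))
for psi in [-90,-75,-13,90]:
  print(psi);go([.42,.25,.34],down(np.radians(psi)))
E
```

```text
[[ 0.972 -0.     0.236]
 [-0.236  0.     0.972]
 [-0.    -1.     0.   ]]
[[ 0.001 -0.961 -0.278 -0.074]
 [-0.     0.278 -0.961 -0.137]
 [ 1.     0.001  0.     0.001]
 [ 0.     0.     0.     1.   ]]
-90
shift [ 0.3493 -0.0913 -0.2831] rot [-0.   76.37 -0.  ] rows>= 9.174875199741068 8.890427154300436
-75
shift [ 0.3493 -0.0913 -0.2831] rot [-0.   61.37 -0.  ] rows>= 9.174875199741068 7.144210624870211
-13
shift [ 0.3493 -0.0913 -0.2831] rot [-0.   -0.63  0.  ] rows>= 9.174875199741068 0.07348499794246308
90
shift [ 0.3493 -0.0913 -0.2831] rot [  -0.   -103.63    0.  ] rows>= 9.174875199741068 12.064171222958445
```

arm_command([
  [[0.03,-0.05,-0.02],[0,5,0]],
  [[0.35,-0.11,-0.283],[0,50,0]],
  [[0.35,-0.11,-0.283],[0,50,0]],
  [[0.35,-0.11,-0.283],[0,50,0]],
  [[0.35,-0.11,-0.283],[0,50,0]],
])

```text
clock: 2.0
position: [0.2869, 0.4267, 0.3224]
ee_rot: [-1.445, 0.727, -0.726]
force: [0.5, 0.8, 0.6]
width: 1.0
```

```bash
python3 - <<'E'
from h import *
s=observe();print(s['position'],s['joints'],s['force'])
go([.42,.25,.36],down(np.radians(-70)))
go([.46,.0,.40],down(np.radians(-100)))
E
```

```text
[0.28690509 0.42669192 0.32237123] [-1.27108029  0.19243679  0.22795631  1.74027205 -0.04643755  1.21346335
 -0.39140506] [0.48586211 0.83433027 0.62815295]
shift [ 0.2212 -0.0377  0.0014] rot [-0.02 16.64 -0.03] rows>= 4.4877707060787415 1.9376228008948542
shift [ 0.4456 -0.0779 -0.1157] rot [-1.000e-02  4.664e+01 -4.000e-02] rows>= 9.339252023141208 5.43005228926804
```

arm_command([
  [[0.446,-0.078,-0.116],[0,47,0]],
  [[0.446,-0.078,-0.116],[0,47,0]],
  [[0.446,-0.078,-0.116],[0,47,0]],
  [[0.446,-0.078,-0.116],[0,47,0]],
  [[0.446,-0.078,-0.116],[0,47,0]],
])

```text
clock: 2.5
position: [0.3803, 0.1985, 0.3642]
ee_rot: [-1.154, 1.29, -1.289]
force: [1.6, -0.1, 0.2]
width: 1.001
```

```bash
python3 - <<'E'
from h import *
s=observe();print(s['position'],s['joints'])
go([.46,.0,.40],down(np.radians(-100)))
E
```

```text
[0.38032689 0.19853999 0.36415823] [-1.05746062e+00 -3.40134999e-03  4.59476075e-01  1.85118907e+00
  9.40630028e-04  1.29253179e+00 -7.08651165e-01]
shift [ 0.1885 -0.036   0.1011] rot [-0.02  3.67 -0.06] rows>= 4.338228501797402 0.42778613615633815
```

arm_command([
  [[0.188,-0.036,0.101],[0,4,0]],
  [[0.188,-0.036,0.101],[0,4,0]],
  [[0.188,-0.036,0.101],[0,4,0]],
  [[0.188,-0.036,0.101],[0,4,0]],
  [[0.188,-0.036,0.101],[0,4,0]],
])

```text
clock: 3.0
position: [0.4619, -0.0024, 0.4009]
ee_rot: [-1.116, 1.339, -1.342]
force: [0.1, 0.2, -0.2]
width: 0.998
```

```bash
python3 - <<'E'
from h import *
s=observe();print(s['position'],s['joints'],s['clock'])
p=get_image('wrist');save(p,'w1')
import pickle;pickle.dump((p,s),open('w1.pkl','wb'))
E
```

```text
[ 0.46190949 -0.00238338  0.40091902] [-0.79808317  0.03721302  0.73361944  1.73231755 -0.0248416   1.37893481
 -0.24085457] 3.0
```

View pics/w1.png

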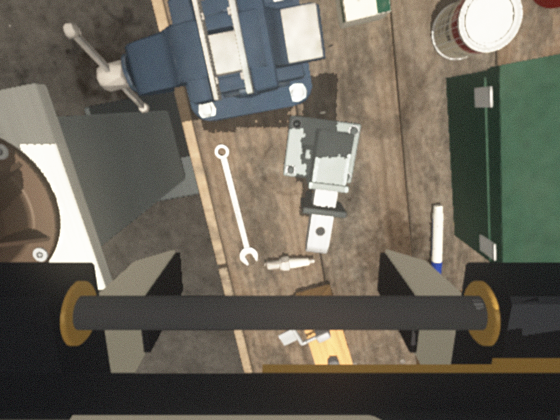

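```bash
python3 - <<'E'
from h import *
import pickle
p,s=pickle.load(open('w1.pkl','rb'))
im=p['color'][:,:,::-1]
cv2.imwrite('pics/w1z.png',cv2.resize(im[100:280,240:400],None,fx=3.3,fy=3.3,interpolation=cv2.INTER_CUBIC))
cv2.imwrite('pics/w1y.png',cv2.resize(im[240:370,230:370],None,fx=4.5,fy=4.5,interpolation=cv2.INTER_CUBIC))
E
```

```text
(no output)
```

View pics/w1z.png

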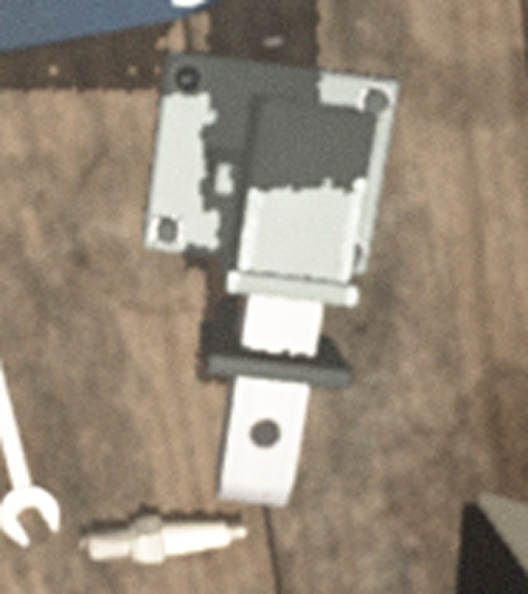

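View pics/w1y.png

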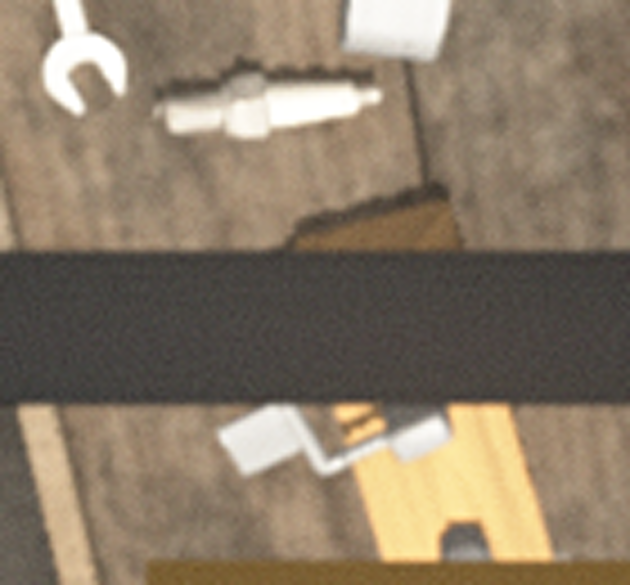

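```bash
python3 - <<'E'
from h import *
import pickle
p,s=pickle.load(open('w1.pkl','rb'))
f=lambda u,v:((u+.5)/3.3-.5+240,(v+.5)/3.3-.5+100)
Q={k:atz(ray(p,f(*q),s),.113) for k,q in dict(hole=(265,432),l0=(236,380),l1=(221,480),r0=(309,385),r1=(293.5,480),t0=(247,296),t1=(322,304),nose0=(219,498),nose1=(290,505)).items()}
for k in Q: print(k,Q[k].round(4))
for a,b in [('l1','l0'),('r1','r0'),('l1','t0'),('r1','t1')]: d=Q[b]-Q[a];print(np.degrees(np.arctan2(d[1],d[0])))
print(np.linalg.norm((Q['l0']-Q['r0'])), s['position'])
# base plate corners z=.0? rack
g=lambda u,v:((u+.5)/4.5-.5+230,(v+.5)/4.5-.5+240)
for n,q,z in [('rl0',(355,470),.046),('rl1',(385,560),.046),('rr0',(510,405),.046),('rr1',(552,560),.046),('tabNW',(218,435),.06),('tabSW',(246,475),.06),('tabNE',(290,403),.06),('tabSE',(312,450),.06),('loopcorner',(325,470),.057)]:
  print(n,atz(ray(p,g(*q),s),z).round(4))
E
```

```text
hole [ 0.4984 -0.0824  0.113 ]
l0 [ 0.491  -0.0607  0.113 ]
l1 [ 0.4794 -0.0981  0.113 ]
r0 [ 0.5169 -0.0674  0.113 ]
r1 [ 0.506 -0.103  0.113]
t0 [ 0.4998 -0.0305  0.113 ]
t1 [ 0.5257 -0.0383  0.113 ]
nose0 [ 0.4775 -0.105   0.113 ]
nose1 [ 0.5032 -0.1126  0.113 ]
72.72621463761195
72.96077684157541
73.1861283803996
73.02564626146948
0.026681619925338063 [ 0.46190949 -0.00238338  0.40091902]
rl0 [ 0.4565 -0.2867  0.046 ]
rl1 [ 0.461  -0.3247  0.046 ]
rr0 [ 0.5123 -0.271   0.046 ]
rr1 [ 0.5184 -0.3354  0.046 ]
tabNW [ 0.4146 -0.2549  0.06  ]
tabSW [ 0.421  -0.2718  0.06  ]
tabNE [ 0.4401 -0.2473  0.06  ]
tabSE [ 0.4443 -0.2663  0.06  ]
loopcorner [ 0.4471 -0.2768  0.057 ]
```

```bash
python3 - <<'E'
from h import *
go([.395,-.27,.27],down(np.radians(-164)))
E
```

```text
shift [ 0.275   0.1309 -0.0183] rot [-0.15 63.61 -0.09] rows>= 6.102571510461911 7.405711734915265
```

arm_command([
  [[0.275,0.131,-0.018],[0,63.5,0]],
  [[0.275,0.131,-0.018],[0,63.5,0]],
  [[0.275,0.131,-0.018],[0,63.5,0]],
  [[0.275,0.131,-0.018],[0,63.5,0]],
  [[0.275,0.131,-0.018],[0,63.5,0]],
])

```text
clock: 3.55
position: [0.4067, -0.2172, 0.2917]
ee_rot: [-0.614, 1.852, -1.852]
force: [1.3, 0.9, 0.0]
width: 0.996
```

```bash
python3 - <<'E'
from h import *
s=observe();print(s['position'],s['joints'],s['clock'])
go([.395,-.27,.27],down(np.radians(-164)))
E
```

```text
[ 0.40671663 -0.21719668  0.29172559] [-0.47978129  0.1496177   0.99706255  1.94137611 -0.14117017  1.12145552
 -0.35524507] 3.55
shift [0.041  0.0217 0.0353] rot [ 0.   20.78 -0.11] rows>= 1.1657565824220004 2.418792141619038
```

arm_command([
  [[0.041,0.022,0.035],[0,21,0]],
  [[0.041,0.022,0.035],[0,21,0]],
  [[0.041,0.022,0.035],[0,21,0]],
  [[0.041,0.022,0.035],[0,21,0]],
])

```text
clock: 3.95
position: [0.3954, -0.2689, 0.2699]
ee_rot: [-0.291, 2.073, -2.073]
force: [-0.1, 0.5, -1.0]
width: 1.0
```

```bash
python3 - <<'E'
from h import *
import pickle
s=observe();print(s['position'],s['joints'],s['clock'])
p=get_image('wrist');save(p,'w2')
pickle.dump((p,s),open('w2.pkl','wb'))
for t in ['pin','loop_axle','thumb_tab','plain_pin']: print(t,[(np.round(q['point'],1),round(q['confidence'],2)) for q in place_of(p,t)[:2]])
E
```

```text
[ 0.39542082 -0.26891401  0.26987794] [-0.38237831  0.25645334  1.08736339  1.94158972 -0.25511676  1.09304244
 -0.48191991] 3.95
pin [(array([281.4,  87.1]), 0.63)]
loop_axle [(array([278.1,  88.2]), 0.87)]
thumb_tab []
plain_pin [(array([363.5, 103.9]), 0.79)]
```

View pics/w2.png

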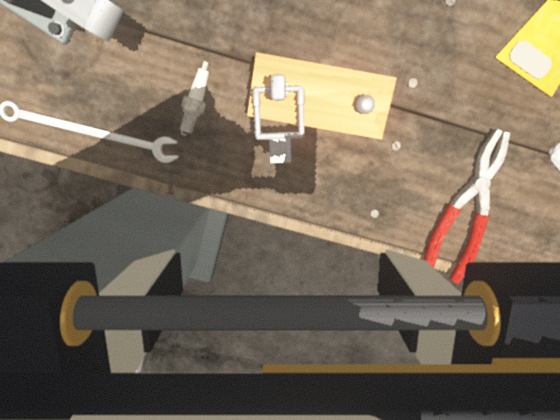

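```bash
python3 - <<'E'
from h import *
import pickle
p,s=pickle.load(open('w2.pkl','rb'))
im=p['color'][:,:,::-1]
cv2.imwrite('pics/w2z.png',cv2.resize(im[40:190,230:420],None,fx=4,fy=4,interpolation=cv2.INTER_CUBIC))
E
```

```text
(no output)
```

View pics/w2z.png

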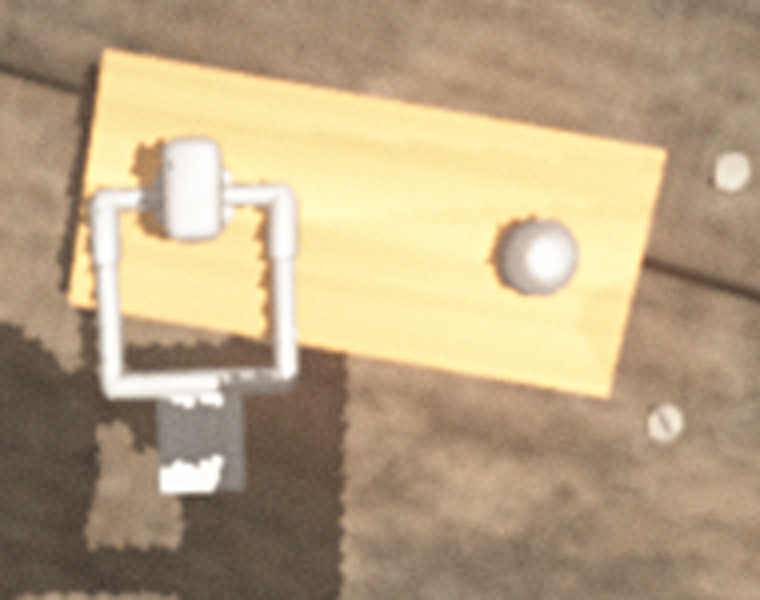

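```bash
python3 - <<'E'
from h import *
import pickle
p,s=pickle.load(open('w2.pkl','rb'))
p1,s1=pickle.load(open('w1.pkl','rb'))
g=lambda u,v:((u+.5)/4-.5+230,(v+.5)/4-.5+40)
A=lambda q,z:atz(ray(p,g(*q),s),z)
c=[A(q,.046) for q in [(105,50),(665,150),(610,397),(70,303)]]
for x in c: print(x.round(4))
print('sides',[np.linalg.norm(c[i]-c[(i+1)%4]).round(4) for i in range(4)])
ctr=sum(c)/4; d=(c[0]-c[1]+c[3]-c[2]);yh=np.arctan2(d[1],d[0]);print('ctr',ctr.round(4),'yhead',np.degrees(yh))
u=np.array([np.cos(yh),np.sin(yh),0]);print('holes',(ctr+.04*u).round(4),(ctr-.04*u).round(4))
a=A((194,196),.057);b=A((201,380),.057);e=a-b;print('axle',a.round(4),'bar',b.round(4),np.linalg.norm(e),'head',np.degrees(np.arctan2(e[1],e[0])))
l=A((105,197),.057);r=A((283,197),.057);e=l-r;print('width',np.linalg.norm(e),np.degrees(np.arctan2(e[1],e[0]))-90)
l=A((115,370),.057);r=A((287,370),.057);print('width bar',np.linalg.norm(l-r))
gt=[A(q,.097) for q in [(172,142),(217,142),(217,235),(172,235)]];print('grip top',(sum(gt)/4).round(4),[np.linalg.norm(gt[i]-gt[(i+1)%4]).round(4) for i in range(4)])
print('plain',A((540,257),.060).round(4))
# triangulate rack/grip with scene
P=get_image('scene');S=get_image('side');pickle.dump((P,S),open('ss.pkl','wb'))
print(tri([ray(p,(281.4,87.1),s),ray(P,(302.3,240.6)),ray(S,(282.5,242.3))]))
print(tri([ray(p,(278.1,88.2),s),ray(P,(303.7,239.)),ray(S,(283,240.7))]))
E
```

```text
[ 0.5055 -0.2148  0.046 ]
[ 0.5201 -0.3439  0.046 ]
[ 0.464  -0.3512  0.046 ]
[ 0.4498 -0.221   0.046 ]
sides [np.float64(0.13), np.float64(0.0565), np.float64(0.131), np.float64(0.0561)]
ctr [ 0.4848 -0.2827  0.046 ] yhead 96.35689844844408
holes [ 0.4804 -0.243   0.046 ] [ 0.4893 -0.3225  0.046 ]
axle [ 0.4805 -0.2428  0.057 ] bar [ 0.4419 -0.2554  0.057 ] 0.04061619136245286 head 18.09422489500272
width 0.03997026490710124 15.870691368959882
width bar 0.039855461034371466
grip top [ 0.4804 -0.2431  0.097 ] [np.float64(0.0089), np.float64(0.0175), np.float64(0.009), np.float64(0.0175)]
plain [ 0.4891 -0.3213  0.06  ]
(array([ 0.48424229, -0.24545263,  0.05475228]), [np.float64(0.001631752645286025), np.float64(0.0002796363155869374), np.float64(0.0016339393169541984)])
(array([ 0.48509752, -0.24462628,  0.05893617]), [np.float64(0.004755770916655358), np.float64(0.0028995618408701957), np.float64(0.0020432290116005054)])
```

```bash
python3 - <<'E'
from h import *
go([.4805,-.243,.15],down(np.radians(-163)))
E
```

```text
shift [-0.0883  0.1204 -0.0009] rot [ 0.01 -0.85 -0.04] rows>= 2.986385687435609 0.09884421309712609
```

arm_command([
  [[-0.03,0.04,0],[0,-0.8,0]],
  [[-0.06,0.08,-0.001],[0,-0.8,0]],
  [[-0.0883,0.12,-0.0009],[0,-0.8,0]],
  [[-0.0883,0.12,-0.0009],[0,-0.8,0]],
  [[-0.0883,0.12,-0.0009],[0,-0.8,0]],
], fingers=0.0, squeeze=30)

```text
clock: 4.8
position: [0.4799, -0.2434, 0.1493]
ee_rot: [-0.31, 2.064, -2.064]
force: [-0.1, -1.8, 1.0]
width: 0.615
```

```bash
python3 - <<'E'
from h import *
s=observe();print(s['position'],s['joints'],s['clock'],s['width'])
p=get_image('wrist');save(p,'w3')
import pickle
pickle.dump((p,s),open('w3.pkl','wb'))
go([.4805,-.243,.087],down(np.radians(-163)))
print(proj(p,[.4805,-.243,.097],s))
E
```

```text
[ 0.47990081 -0.24342946  0.14931536] [-0.25576768  0.52895544  0.89657144  1.95160789 -0.51973239  0.91195014
 -0.36941545] 4.8 0.6147537271892066
shift [-0.001   0.0636 -0.001 ] rot [-0.03 -0.16  0.03] rows>= 1.2713548202229614 0.019224017425434652
[279.90745374 246.66593016]
```

View pics/w3.png

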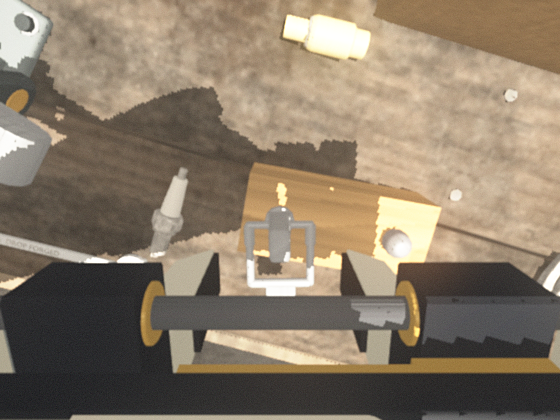

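arm_command([
  [[-0.0005,0.022,-0.0005],[0,0,0]],
  [[-0.001,0.044,-0.001],[0,0,0]],
  [[-0.001,0.058,-0.001],[0,0,0]],
  [[-0.001,0.0635,-0.001],[0,0,0]],
  [[-0.001,0.0635,-0.001],[0,0,0]],
])

```text
clock: 5.35
position: [0.4808, -0.2427, 0.0872]
ee_rot: [-0.305, 2.064, -2.064]
force: [0.8, 0.4, -0.5]
width: 0.5
```

arm_command([
  [[0,0,0],[0,0,0]],
  [[0,0,0],[0,0,0]],
  [[0,0,0],[0,0,0]],
  [[0,0,0],[0,0,0]],
  [[0,0,0],[0,0,0]],
], fingers=1.0, squeeze=30)

```text
clock: 5.85
position: [0.4811, -0.2424, 0.0869]
ee_rot: [-0.305, 2.063, -2.063]
force: [-0.6, 0.5, 2.4]
width: 0.132
```

arm_command([
  [[0,0,0],[0,0,0]],
  [[0,0,0],[0,0,0]],
  [[0,0,0],[0,0,0]],
])

```text
clock: 6.15
position: [0.481, -0.2424, 0.0869]
ee_rot: [-0.305, 2.063, -2.063]
force: [-0.2, 0.3, 3.8]
width: 0.127
```

arm_command([
  [[0,-0.015,0],[0,0,0]],
  [[0,-0.035,0],[0,0,0]],
  [[0,-0.06,0],[0,0,0]],
  [[0,-0.09,0],[0,0,0]],
  [[0,-0.12,0],[0,0,0]],
], squeeze=45)

```text
clock: 6.65
position: [0.4803, -0.2425, 0.2084]
ee_rot: [-0.306, 2.064, -2.064]
force: [1.0, 0.1, -1.5]
width: 0.128
```

```bash
python3 - <<'E'
from h import *
s=observe();print(s['position'],s['joints'],s['clock'],s['width'],s['force'])
S=get_image('scene');save(S,'s4')
p=get_image('wrist');save(p,'w4')
cv2.imwrite('pics/s4z.png',cv2.resize(S['color'][120:330,180:400,::-1],None,fx=2.8,fy=2.8,interpolation=cv2.INTER_CUBIC))
# hole target
h=np.array([.4984,-.0824]);ps=np.radians(73-180)
go([h[0],h[1],.225],down(ps))
E
```

```text
[ 0.48026164 -0.24250291  0.20838195] [-0.31824614  0.45673921  0.96883474  1.88976189 -0.43836007  1.02610482
 -0.43967965] 6.65 0.12768833705986415 [ 0.97751779  0.05979822 -1.49950682]
shift [-0.0623 -0.0145 -0.1499] rot [ -0.31 -56.19  -0.14] rows>= 3.259858002918302 6.541152102274328
```

View pics/s4z.png

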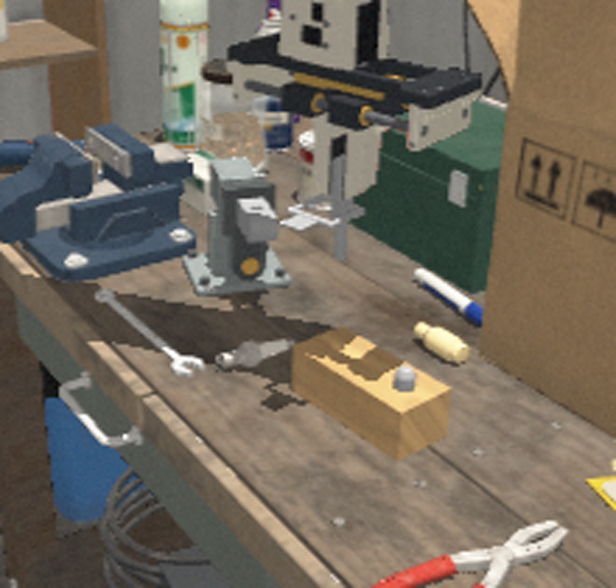

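View pics/w4.png

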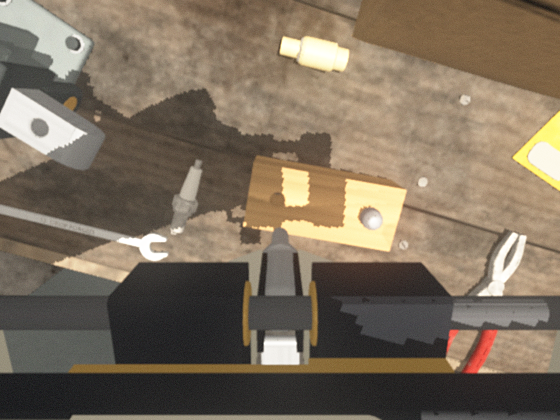

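```bash
python3 - <<'E'
from h import *
import pickle
s=observe();p=get_image('wrist')
pickle.dump((p,s),open('w4.pkl','wb'))
p1,s1=pickle.load(open('w1.pkl','rb'))
T=R.from_rotvec(s['ee_rot'])
print('tip px',proj(p,s['position']+T.apply([0,.08,0]),s),'scale',proj(p,s['position']+T.apply([.005,.08,0]),s),proj(p,s['position']+T.apply([0,.08,.005]),s))
print(tri([ray(p,(40,127),s),ray(p1,(320.2,230.8),s1)]))
print(atz(ray(p,(40,127),s),.113))
im=p['color'][:,:,::-1]
a=cv2.resize(im[70:190,0:130],None,fx=3,fy=3,interpolation=cv2.INTER_CUBIC)
b=cv2.resize(im[190:310,220:350],None,fx=3,fy=3,interpolation=cv2.INTER_CUBIC)
cv2.imwrite('pics/w4z.png',np.hstack([a,b]))
E
```

```text
tip px [280.23128511 231.3953392 ] scale [280.23788434 238.9707937 ] [288.2936423  231.38689164]
(array([ 0.49890924, -0.08312029,  0.11170674]), [np.float64(0.00021545401969661588), np.float64(0.00021545401969669064)])
[ 0.49941871 -0.08382285  0.113     ]
```

View pics/w4z.png

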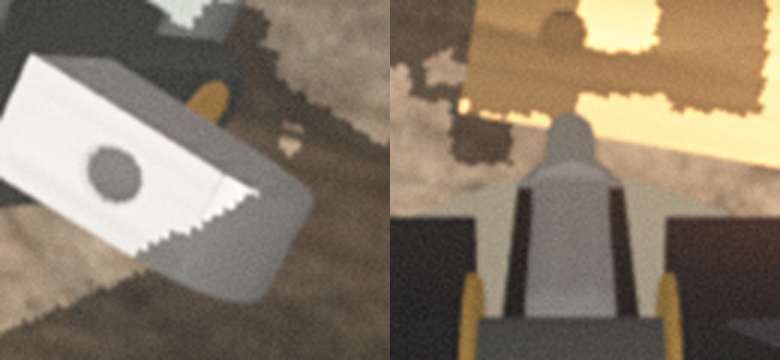

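arm_command([
  [[-0.005,-0.025,-0.03],[0,-8,0]],
  [[-0.02,-0.025,-0.06],[0,-24,0]],
  [[-0.0623,-0.025,-0.15],[-0.3,-56.2,0]],
  [[-0.0623,-0.025,-0.15],[-0.3,-56.2,0]],
  [[-0.0623,-0.025,-0.15],[-0.3,-56.2,0]],
])

```text
clock: 7.3
position: [0.4974, -0.0723, 0.2302]
ee_rot: [-0.918, 1.588, -1.575]
force: [0.0, 0.4, -1.8]
width: 0.127
```

```bash
python3 - <<'E'
from h import *
s=observe();print(s['position'],s['joints'],s['clock'],s['width'],s['force'])
go([.499,-.083,.225],down(np.radians(-107)))
E
```

```text
[ 0.4973673  -0.07225021  0.23022256] [-0.58176703  0.30868612  0.80416601  1.93209268 -0.26613276  1.01415919
 -0.17734204] 7.3 0.12704942401804997 [ 0.00228171  0.36935957 -1.82953522]
shift [0.0085 0.0052 0.0068] rot [  0.39 -12.79  -0.19] rows>= 0.24124569596278808 1.4898179481955185
```

arm_command([
  [[0.0085,0.005,0.0068],[0.4,-8,-0.2]],
  [[0.0085,0.005,0.0068],[0.4,-12.8,-0.2]],
  [[0.0085,0.005,0.0068],[0.4,-12.8,-0.2]],
  [[0.0085,0.005,0.0068],[0.4,-12.8,-0.2]],
])

```text
clock: 7.7
position: [0.498, -0.0915, 0.2262]
ee_rot: [-1.043, 1.436, -1.442]
force: [-0.2, 0.4, -1.8]
width: 0.126
```

```bash
python3 - <<'E'
from h import *
import pickle
s=observe();print(s['position'],s['joints'],s['clock'],s['width'],s['force'])
p=get_image('wrist');save(p,'w5');S=get_image('scene');D=get_image('side')
pickle.dump((p,s,S,D),open('w5.pkl','wb'))
go([.499,-.083,.20],down(np.radians(-107)))
a=cv2.resize(S['color'][140:260,210:350,::-1],None,fx=2.8,fy=2.8,interpolation=cv2.INTER_CUBIC)
b=cv2.resize(D['color'][110:230,210:350,::-1],None,fx=2.8,fy=2.8,interpolation=cv2.INTER_CUBIC)
cv2.imwrite('pics/s5z.png',np.hstack([a,b]))
E
```

```text
[ 0.49797942 -0.09148553  0.22615121] [-0.51359185  0.30706714  0.75623144  1.93331948 -0.24679936  0.99340847
  0.03826917] 7.7 0.12569971304562294 [-0.19536625  0.35123532 -1.77630656]
shift [-0.0083  0.0265 -0.0021] rot [-0.19 -1.07  0.15] rows>= 0.5562886813402259 0.12724214647777182
```

View pics/s5z.png

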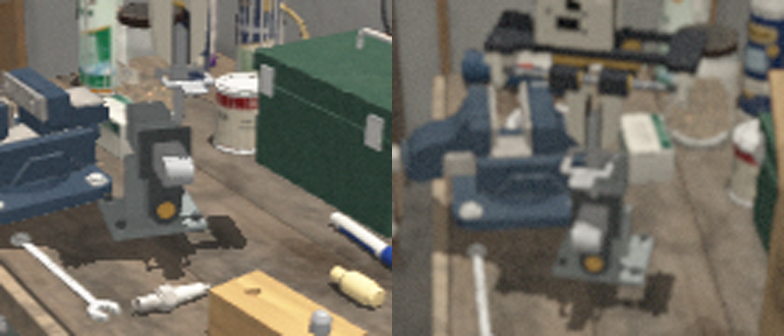

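View pics/w5.png

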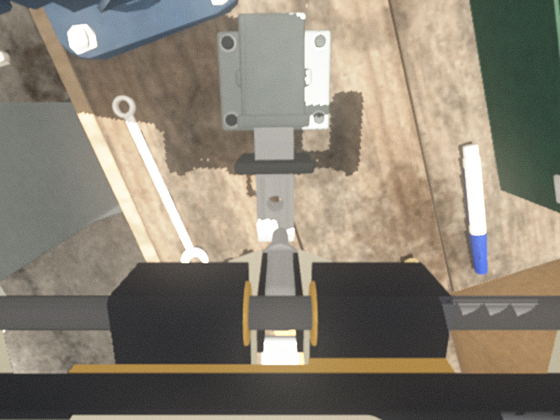

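```bash
python3 - <<'E'
from h import *
import pickle
p,s,S,D=pickle.load(open('w5.pkl','rb'))
im=p['color'][:,:,::-1]
cv2.imwrite('pics/w5z.png',cv2.resize(im[140:260,220:340],None,fx=5,fy=5,interpolation=cv2.INTER_CUBIC))
E
```

```text
(no output)
```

View pics/w5z.png

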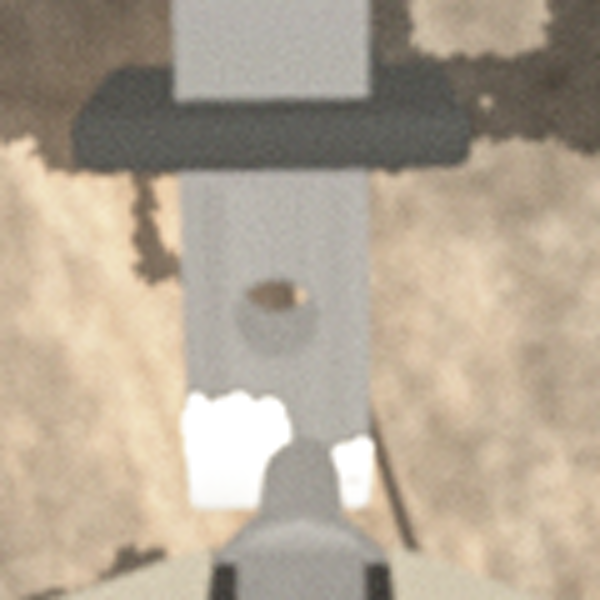

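```bash
python3 - <<'E'
from h import *
import pickle
p,s,S,D=pickle.load(open('w5.pkl','rb'))
p1,s1=pickle.load(open('w1.pkl','rb'));p4,s4=pickle.load(open('w4.pkl','rb'))
g=lambda u,v:((u+.5)/5-.5+220,(v+.5)/5-.5+140)
h=g(277,317);print(h,atz(ray(p,h,s),.113))
print(tri([ray(p,h,s),ray(p4,(37.7,127.2),s4),ray(p1,(320.2,230.8),s1)]))
Q=[atz(ray(p,g(*q),s),.113) for q in [(183,175),(190,505),(371,175),(372,505)]]
for a,b in [(0,1),(2,3)]: d=Q[a]-Q[b];print(np.degrees(np.arctan2(d[1],d[0])))
T=R.from_rotvec(s['ee_rot']);print('tool x heading',T.apply([1,0,0]),T.apply([0,1,0]),np.degrees(np.arctan2(*T.apply([1,0,0])[1::-1])))
print('tip pred',proj(p,s['position']+T.apply([0,.08,0]),s))
for q in Q: print(q)
E
```

```text
(275.0, 203.0) [ 0.4984435  -0.08231162  0.113     ]
(array([ 0.49865264, -0.08248607,  0.11303161]), [np.float64(0.00027408381219174387), np.float64(0.00023680514422383427), np.float64(0.00020665201638942244)])
71.96681408014243
72.56859383191932
tool x heading [-0.3114162  -0.95027024  0.00253436] [ 0.00161884 -0.00319749 -0.99999358] -108.14465804518593
tip pred [278.77477074 230.99477445]
[ 0.49258723 -0.05921137  0.113     ]
[ 0.47768509 -0.10498522  0.113     ]
[ 0.51700839 -0.06725961  0.113     ]
[ 0.50258248 -0.11320449  0.113     ]
```

```bash
python3 - <<'E'
from h import *
import pickle
for f in ['w1','w2','w4','w5']:
    p=pickle.load(open(f+'.pkl','rb'))[0];print(f,np.array(p['mount'])[:3,3].round(5),R.from_matrix(np.array(p['mount'])[:3,:3]).as_rotvec(),p['camera_matrix'][0][2])
    print(proj(p,[0,.08,0],dict(position=np.zeros(3),ee_rot=np.zeros(3))))
s=observe();print(s['position'],s['ee_rot'],s['clock'])
s5=pickle.load(open('w5.pkl','rb'))[1];print(s5['position'],s5['ee_rot'],s5['clock'])
E
```

```text
w1 [-0.07556 -0.13695  0.00076] [ 1.00004739 -1.32838776  0.99866446] 279.76170943636447
[278.62143237 230.84394492]
w2 [-0.07593 -0.13696 -0.00018] [ 0.99975737 -1.32817538  0.99885424] 279.76170943636447
[280.26342952 231.3818574 ]
w4 [-0.07593 -0.13695 -0.00016] [ 0.99976494 -1.32818061  0.99884596] 279.76170943636447
[280.23128511 231.3953392 ]
w5 [-0.07566 -0.13696  0.00068] [ 1.00002728 -1.32835212  0.99870482] 279.76170943636447
[278.77477074 230.99477445]
[ 0.49837075 -0.09146046  0.22648901] [-1.04327386  1.43387278 -1.44131077] 7.85
[ 0.49797942 -0.09148553  0.22615121] [-1.04299193  1.43553103 -1.44181883] 7.7
```

```bash
python3 - <<'E'
from h import *
go([.4977,-.0815,.199],down(np.radians(-107.4)))
E
```

```text
shift [-0.0093  0.0275 -0.0038] rot [-0.19 -0.67  0.15] rows>= 0.584912333611885 0.08244893331938319
```

arm_command([
  [[-0.005,0.01,-0.0019],[-0.2,-0.7,0.1]],
  [[-0.0093,0.02,-0.0038],[-0.2,-0.7,0.1]],
  [[-0.0093,0.0275,-0.0038],[-0.2,-0.7,0.1]],
  [[-0.0093,0.0275,-0.0038],[-0.2,-0.7,0.1]],
  [[-0.0093,0.0275,-0.0038],[-0.2,-0.7,0.1]],
])

```text
clock: 8.35
position: [0.4977, -0.0818, 0.1989]
ee_rot: [-1.052, 1.428, -1.429]
force: [-0.4, 0.0, -0.8]
width: 0.126
```

```bash
python3 - <<'E'
from h import *
import pickle
s=observe();print(s['position'],s['clock'],s['width'],s['force'])
p=get_image('wrist');s=observe();print(s['position'])
pickle.dump((p,s),open('w6.pkl','wb'))
T=R.from_rotvec(s['ee_rot']);print(T.apply([0,1,0]),np.degrees(np.arctan2(*T.apply([1,0,0])[1::-1])))
im=p['color'][:,:,::-1]
cv2.imwrite('pics/w6z.png',cv2.resize(im[140:260,220:340],None,fx=5,fy=5,interpolation=cv2.INTER_CUBIC))
E
```

```text
[ 0.49770542 -0.08178665  0.19888224] 8.35 0.12568246151133616 [-0.37424522  0.02314841 -0.76083305]
[ 0.49793889 -0.08187338  0.19919531]
[ 9.71478128e-05 -9.61177809e-04 -9.99999533e-01] -107.29868069607845
```

View pics/w6z.png

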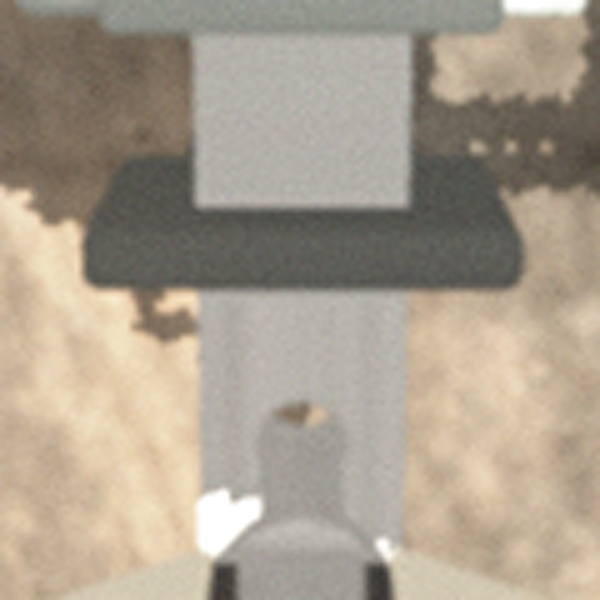

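arm_command([
  [[0,0.003,0],[0,0,0]],
  [[0,0.006,0],[0,0,0]],
  [[0,0.008,0],[0,0,0]],
  [[0,0.009,0],[0,0,0]],
])

```text
clock: 8.8
position: [0.4977, -0.0816, 0.1899]
ee_rot: [-1.052, 1.428, -1.428]
force: [-0.1, -0.6, -1.0]
width: 0.126
```

```bash
python3 - <<'E'
from h import *
s=observe();print(s['position'],s['clock'],s['width'],s['force'],s['ft_torque'])
E
```

```text
[ 0.49773204 -0.08163321  0.18991855] 8.8 0.12561111720884197 [-0.07156226 -0.60432774 -0.96553347] [-0.12326375  0.04488294 -0.053135  ]
```

arm_command([
  [[0,0.001,0],[0,0,0]],
  [[0,0.002,0],[0,0,0]],
  [[0,0.003,0],[0,0,0]],
  [[0,0.004,0],[0,0,0]],
])

```text
clock: 9.2
position: [0.4979, -0.0816, 0.1861]
ee_rot: [-1.052, 1.427, -1.428]
force: [0.1, 0.4, -1.8]
width: 0.127
```

```bash
python3 - <<'E'
from h import *
import pickle
s=observe();print(s['position'],s['clock'],s['width'],s['force'],s['ft_torque'])
p=get_image('wrist')
im=p['color'][:,:,::-1]
cv2.imwrite('pics/w7z.png',cv2.resize(im[140:260,220:340],None,fx=5,fy=5,interpolation=cv2.INTER_CUBIC))
E
```

```text
[ 0.49789225 -0.08164854  0.18611247] 9.2 0.12747211718518772 [ 0.08656378  0.38716389 -1.80686238] [-0.13844709  0.08563412 -0.01819678]
```

View pics/w7z.png

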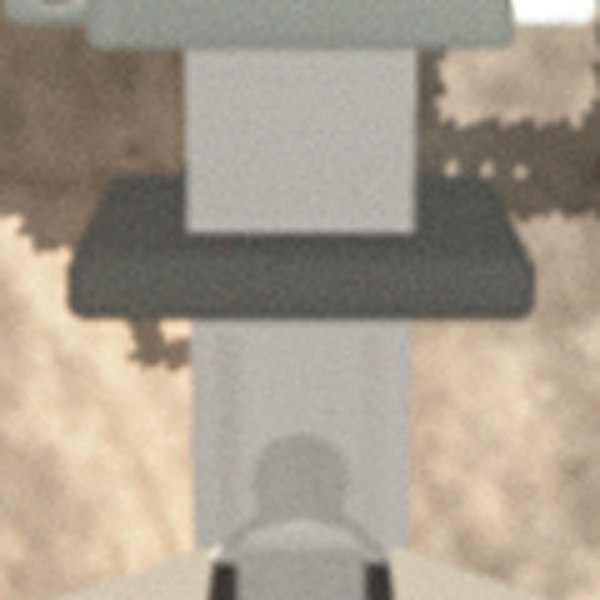

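arm_command([
  [[0,0.0015,0],[0,0,0]],
  [[0,0.003,0],[0,0,0]],
  [[0,0.005,0],[0,0,0]],
  [[0,0.007,0],[0,0,0]],
  [[0,0.009,0],[0,0,0]],
])

```text
clock: 9.75
position: [0.4978, -0.0816, 0.1769]
ee_rot: [-1.052, 1.427, -1.428]
force: [-0.4, 0.1, -1.3]
width: 0.128
```

```bash
python3 - <<'E'
from h import *
s=observe();print(s['position'],s['clock'],s['width'],s['force'],s['ft_torque'])
E
```

```text
[ 0.49784634 -0.08161649  0.1769353 ] 9.75 0.12760479522895868 [-0.383944    0.09152964 -1.30689649] [-0.12057204  0.10535217 -0.0301732 ]
```

arm_command([
  [[0,0.002,0],[0,0,0]],
  [[0,0.005,0],[0,0,0]],
  [[0,0.008,0],[0,0,0]],
  [[0,0.011,0],[0,0,0]],
  [[0,0.013,0],[0,0,0]],
])

```text
clock: 10.25
position: [0.4978, -0.0816, 0.1638]
ee_rot: [-1.052, 1.427, -1.428]
force: [0.2, -0.8, -1.7]
width: 0.128
```

arm_command([
  [[0,0.002,0],[0,0,0]],
  [[0,0.004,0],[0,0,0]],
  [[0,0.006,0],[0,0,0]],
  [[0,0.007,0],[0,0,0]],
  [[0,0.008,0],[0,0,0]],
])

```text
clock: 10.75
position: [0.4978, -0.0817, 0.1561]
ee_rot: [-1.052, 1.427, -1.428]
force: [-0.1, 0.5, -1.5]
width: 0.125
```

arm_command([
  [[0,0.0007,0],[0,0,0]],
  [[0,0.0014,0],[0,0,0]],
  [[0,0.002,0],[0,0,0]],
  [[0,0.0025,0],[0,0,0]],
])

```text
clock: 11.15
position: [0.4979, -0.0817, 0.1538]
ee_rot: [-1.051, 1.427, -1.428]
force: [-3.7, 1.2, 7.9]
width: 0.13
```

arm_command([
  [[0,0.0005,0],[0,0,0]],
  [[0,0.001,0],[0,0,0]],
  [[0,0.001,0],[0,0,0]],
])

```text
clock: 11.45
position: [0.498, -0.0817, 0.1538]
ee_rot: [-1.05, 1.428, -1.428]
force: [-5.5, 0.8, 17.4]
width: 0.129
```

```bash
python3 - <<'E'
from h import *
s=observe();print(s['position'],s['clock'],s['width'],s['force'],s['ft_torque'])
S=get_image('scene');D=get_image('side')
a=cv2.resize(S['color'][140:260,210:330,::-1],None,fx=3.2,fy=3.2,interpolation=cv2.INTER_CUBIC)
b=cv2.resize(D['color'][110:230,220:340,::-1],None,fx=3.2,fy=3.2,interpolation=cv2.INTER_CUBIC)
cv2.imwrite('pics/s8z.png',np.hstack([a,b]))
E
```

```text
[ 0.49795755 -0.08173232  0.15377003] 11.45 0.1286835294820105 [-5.47268754  0.81513908 17.3622703 ] [0.23187631 1.5036814  0.03263281]
```

View pics/s8z.png

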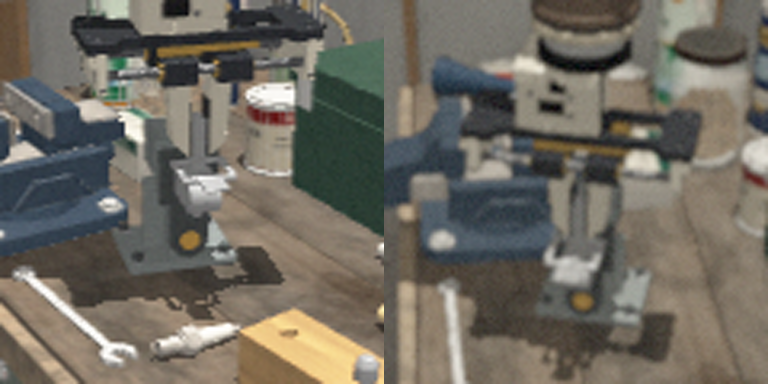

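arm_command([
  [[0,-0.0015,0],[0,0,0]],
  [[0,-0.0015,0],[0,0,0]],
  [[0,-0.0015,0],[0,0,0]],
  [[0,-0.0015,0],[0,0,0]],
], fingers=0.0)

```text
clock: 11.95
position: [0.4979, -0.0816, 0.154]
ee_rot: [-1.052, 1.427, -1.428]
force: [0.3, 0.7, -0.6]
width: 0.427
```

arm_command([
  [[0,-0.02,0],[0,0,0]],
  [[0,-0.06,0],[0,0,0]],
  [[0.03,-0.1,0],[0,0,0]],
  [[0.06,-0.12,0],[0,0,0]],
  [[0.06,-0.12,0],[0,0,0]],
])

```text
clock: 12.45
position: [0.4801, -0.1436, 0.2774]
ee_rot: [-1.045, 1.427, -1.436]
force: [0.6, -0.1, -0.3]
width: 0.5
```

```bash
python3 - <<'E'
from h import *
import pickle
s=observe();print(s['position'],s['clock'],s['width'],s['force'],s['joints'])
p=get_image('wrist');S=get_image('scene')
pickle.dump((p,s,S),open('w9.pkl','wb'))
a=cv2.resize(S['color'][140:260,210:330,::-1],None,fx=3.2,fy=3.2,interpolation=cv2.INTER_CUBIC)
b=cv2.resize(p['color'][130:270,200:340,::-1],(384,384),interpolation=cv2.INTER_CUBIC)
cv2.imwrite('pics/s9z.png',np.hstack([a,b]))
E
```

```text
[ 0.48005526 -0.14363562  0.27735909] 12.45 0.4999076883439434 [ 0.55090545 -0.1204079  -0.32729385] [-0.46437752  0.23597209  0.80403962  1.87642607 -0.18957706  1.10115071
  0.10402031]
```

View pics/s9z.png

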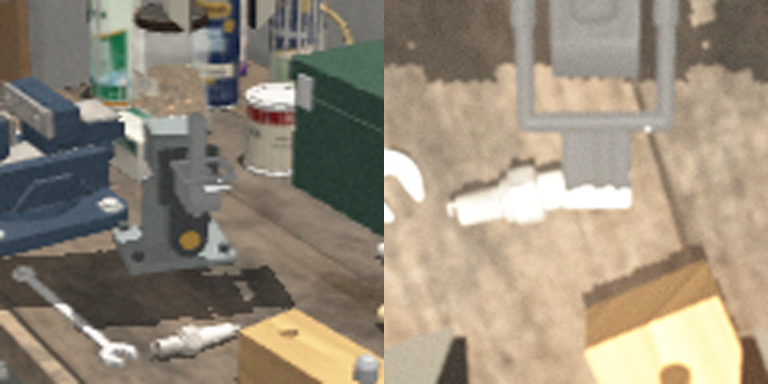

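```bash
cat > path.py <<'E'
from h import *
hole=np.array([.4979,-.0817]);psi=np.radians(72.65)
hx=np.array([np.cos(psi),np.sin(psi),0]);Z=np.array([0,0,1.])
AX=np.array([*hole,.113+.011])
def W(px,pz,off=0): return AX+hx*px+Z*pz
def tool(a):
    "tool pointing inward, a deg below horizontal"
    a=np.radians(a);y=np.cos(a)*hx-np.sin(a)*Z;x=-np.sin(a)*hx-np.cos(a)*Z
    return R.from_matrix(np.c_[x,y,np.cross(x,y)])
def endc(th,a,r,gap=0.):
    "2D end-face centre (px,pz) so that finger touches tab (at radius r from axle) with gap"
    n=np.array([np.sin(th),-np.cos(th)]);u=np.array([-np.cos(th),-np.sin(th)])
    c=u*r-n*(.0015+gap)   # contact point
    ar=np.radians(a);y=np.array([np.cos(ar),-np.sin(ar)]);x=np.array([-np.sin(ar),-np.cos(ar)])
    fl=np.pi/2-ar         # flush theta: n==y -> th = pi/2 - a
    k=np.clip((fl-th)/.25,-1,1)   # +1: lower corner (x) ; -1: upper corner
    return c-x*.0095*k, x,y
def tcp(th,a,r,gap=0.):
    e,x,y=endc(th,a,r,gap);q=e-y*.022
    return AX+hx*q[0]+Z*q[1]
def clear(th,a,r,gap=0.):
    e,x,y=endc(th,a,r,gap);c=np.array([-.019,-.024])-e
    lx=c@x;ly=-(c@y)   # ly: distance back along tool
    dx=max(abs(lx)-.0095,0);dy=max(-ly,0);return np.hypot(dx,dy)-.013
E
python3 - <<'E'
from path import *
import pickle
S=pickle.load(open('ss.pkl','rb'))
for q in [(345,245),(350,300),(490,290)]: print('box',atz(ray(S[1],q),0).round(3))
print('box scene',[atz(ray(S[0],q),0).round(3) for q in [(355,260),(430,290)]])
for a in (35,40,45):
  for th in (0,.3,.55,.7,.9,1.1,1.25,1.38):
    r=.057 + (.006 if .5<th<1.0 else 0)
    print(a,th,tcp(th,a,r).round(4),'clear %.4f'%clear(th,a,r))
s=observe()
go(tcp(0,40,.057)+Z*.06-hx*.04,tool(40))
E
```

```text
box [ 0.663 -0.212  0.   ]
box [ 0.63  -0.402  0.   ]
box [ 0.98  -0.404  0.   ]
box scene [array([ 0.597, -0.314,  0.   ]), array([ 0.654, -0.489,  0.   ])]
35 0 [ 0.4772 -0.1481  0.1459] clear 0.0328
35 0.3 [ 0.4778 -0.1461  0.129 ] clear 0.0213
35 0.55 [ 0.4779 -0.1457  0.1128] clear 0.0128
35 0.7 [ 0.4795 -0.1406  0.105 ] clear 0.0063
35 0.9 [ 0.4809 -0.1362  0.0901] clear 0.0078
35 1.1 [ 0.4835 -0.1278  0.0821] clear 0.0089
35 1.25 [ 0.4851 -0.1226  0.0752] clear 0.0115
35 1.38 [ 0.4872 -0.1158  0.0732] clear 0.0091
40 0 [ 0.4777 -0.1464  0.1469] clear 0.0325
40 0.3 [ 0.4783 -0.1444  0.13  ] clear 0.0200
40 0.55 [ 0.4784 -0.144   0.1138] clear 0.0113
40 0.7 [ 0.4795 -0.1407  0.1037] clear 0.0071
40 0.9 [ 0.4806 -0.1369  0.0889] clear 0.0110
40 1.1 [ 0.4831 -0.129   0.0814] clear 0.0114
40 1.25 [ 0.4853 -0.1221  0.0772] clear 0.0099
40 1.38 [ 0.4874 -0.1153  0.0752] clear 0.0070
45 0 [ 0.4783 -0.1445  0.1478] clear 0.0319
45 0.3 [ 0.4789 -0.1425  0.1309] clear 0.0185
45 0.55 [ 0.4789 -0.1425  0.1142] clear 0.0101
45 0.7 [ 0.4793 -0.1413  0.1024] clear 0.0091
45 0.9 [ 0.4803 -0.138   0.0881] clear 0.0142
45 1.1 [ 0.4831 -0.1289  0.0827] clear 0.0113
45 1.25 [ 0.4855 -0.1215  0.0792] clear 0.0082
45 1.38 [ 0.4876 -0.1147  0.0772] clear 0.0047
shift [ 0.0475  0.0675 -0.0002] rot [-7.000e-02  2.000e-02  4.999e+01] rows>= 1.6507137617802166 5.819416764618598
```

arm_command([
  [[0.05,0,0],[0,0,8.5]],
  [[0.05,0.02,0],[0,0,17]],
  [[0.05,0.04,0],[0,0,25.5]],
  [[0.048,0.06,0],[0,0,34]],
  [[0.0475,0.0675,0],[0,0,42]],
], fingers=1.0, squeeze=20)

```text
clock: 13.05
position: [0.4662, -0.1831, 0.2049]
ee_rot: [-0.465, 1.581, -0.914]
force: [0.1, 0.2, -1.4]
width: 0.115
```

```bash
python3 - <<'E'
from path import *
s=observe();print(s['position'],s['clock'],s['width'],s['force'],s['joints'])
go(tcp(0,40,.057)+Z*.06-hx*.04,tool(40))
E
```

```text
[ 0.46615445 -0.18314633  0.20487772] 13.05 0.11450042458373612 [ 0.10806519  0.23174155 -1.37795775] [ 0.25717351  0.52532597  0.61042559  1.90370109 -0.88295586  1.38784339
  1.0014886 ]
shift [-0.0002 -0.0025  0.    ] rot [ 0.06  0.02 10.09] rows>= 0.05007246366874095 1.1751488346512704
```

arm_command([
  [[0,0,0],[0,0,6]],
  [[0,0,0],[0,0,9]],
  [[0,0,0],[0,0,9]],
])

```text
clock: 13.35
position: [0.4652, -0.1844, 0.2041]
ee_rot: [-0.34, 1.598, -0.798]
force: [0.7, 0.4, -0.3]
width: 0.005
```

```bash
python3 - <<'E'
from path import *
import pickle
s=observe();print(s['position'],s['clock'],s['width'],s['force'],s['joints'])
go(tcp(0,40,.057)+Z*.06-hx*.04,tool(40),s)
for th,g in [(0,.004),(.3,0),(.55,0)]: go(tcp(th,40,.057,g),tool(40),s)
p=get_image('wrist');save(p,'w10');S=get_image('scene');save(S,'s10');D=get_image('side')
a=cv2.resize(S['color'][110:260,200:350,::-1],(384,384),interpolation=cv2.INTER_CUBIC)
b=cv2.resize(p['color'][:,:,::-1],(512,384),interpolation=cv2.INTER_CUBIC)
cv2.imwrite('pics/s10z.png',np.hstack([a,b[:,48:464]]))
E
```

```text
[ 0.4651896  -0.1844133   0.20412849] 13.35 0.00495806176534466 [ 0.65734278  0.36376982 -0.31610718] [ 0.36332157  0.59963322  0.56286816  1.88287448 -0.94866247  1.50622418
  1.08756794]
shift [-0.0021 -0.0018  0.0006] rot [ 0.15 -0.26  1.42] rows>= 0.05705626920361083 0.1688511964383592
shift [0.0134 0.0652 0.0008] rot [ 0.15 -0.26  1.42] rows>= 1.3319857134649606 0.1688511964383592
shift [0.0277 0.0806 0.0009] rot [ 0.15 -0.26  1.42] rows>= 1.705402450900263 0.1688511964383592
shift [0.0339 0.0934 0.001 ] rot [ 0.15 -0.26  1.42] rows>= 1.9880471673587765 0.1688511964383592
```

View pics/s10z.png

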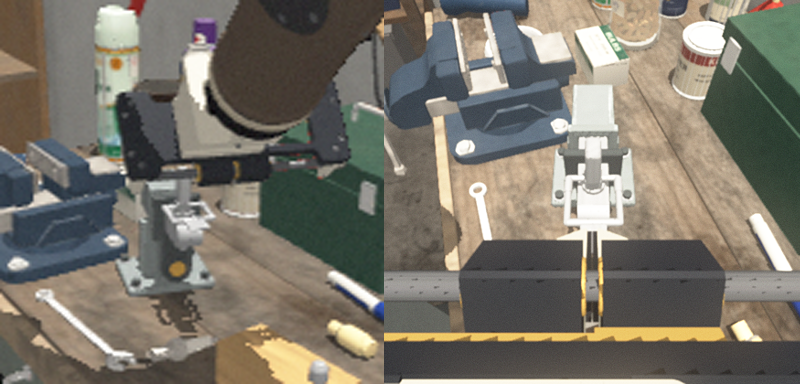

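arm_command([
  [[0.004,0.02,0],[0,0,1.4]],
  [[0.008,0.042,0.0005],[0,0,1.4]],
  [[0.0134,0.065,0.0008],[0,0,1.4]],
  [[0.0134,0.065,0.0008],[0,0,1.4]],
])

```text
clock: 13.9
position: [0.4786, -0.1429, 0.1528]
ee_rot: [-0.325, 1.594, -0.776]
force: [-0.3, 0.5, 0.2]
width: 0.007
```

```bash
python3 - <<'E'
from path import *
s=observe();print(s['position'],s['clock'],s['force'],s['joints'].round(2))
for th in (0,.15,.3,.45,.55): print(th);go(tcp(th,40,.057),tool(40),s)
p=get_image('wrist')
cv2.imwrite('pics/w11.png',cv2.resize(p['color'][80:280,180:380,::-1],(500,500),interpolation=cv2.INTER_CUBIC))
E
```

```text
[ 0.47862561 -0.14293899  0.15276659] 13.9 [-0.31453294  0.45417975  0.24172417] [ 0.33  0.66  0.51  1.96 -1.03  1.42  1.17]
0
shift [0.0068 0.001  0.0001] rot [0.35 0.14 0.07] rows>= 0.13680647114387331 0.04422043001086559
0.15
shift [0.013  0.0069 0.0001] rot [0.35 0.14 0.07] rows>= 0.2943990299494532 0.04422043001086559
0.3
shift [0.0183 0.0135 0.0002] rot [0.35 0.14 0.07] rows>= 0.4561123378825933 0.04422043001086559
0.45
shift [0.0226 0.0209 0.0002] rot [0.35 0.14 0.07] rows>= 0.6165171384472571 0.04422043001086559
0.55
shift [0.0248 0.0262 0.0002] rot [0.35 0.14 0.07] rows>= 0.7218673621282792 0.04422043001086559
```

View pics/w11.png

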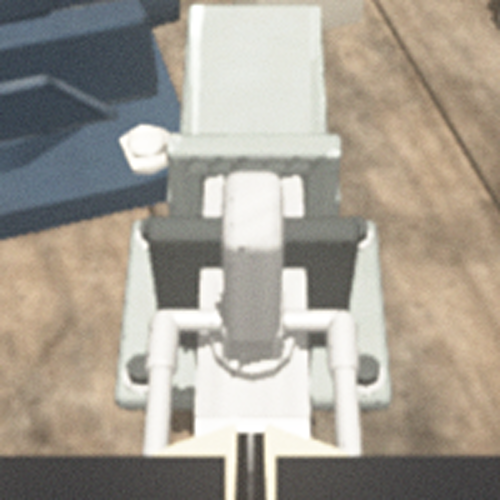

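arm_command([
  [[0.0068,0.001,0],[0,0,0]],
  [[0.013,0.007,0],[0,0,0]],
  [[0.0183,0.0135,0],[0,0,0]],
  [[0.0226,0.0209,0],[0,0,0]],
  [[0.0226,0.0209,0],[0,0,0]],
])

```text
clock: 14.45
position: [0.4786, -0.1446, 0.1217]
ee_rot: [-0.322, 1.595, -0.78]
force: [1.1, -0.9, -0.1]
width: 0.003
```

```bash
python3 - <<'E'
from path import *
s=observe();print(s['position'],s['clock'],s['force'],s['joints'].round(2))
for th in (.45,.55,.65,.75,.9,1.0): print(th);go(tcp(th,40,.057+(.006 if th>.6 else 0)),tool(40),s)
S=get_image('scene');D=get_image('side')
a=cv2.resize(S['color'][140:260,210:330,::-1],None,fx=3.2,fy=3.2,interpolation=cv2.INTER_CUBIC)
b=cv2.resize(D['color'][110:230,220:340,::-1],None,fx=3.2,fy=3.2,interpolation=cv2.INTER_CUBIC)
cv2.imwrite('pics/s12z.png',np.hstack([a,b]))
E
```

```text
[ 0.47860957 -0.14458966  0.12173302] 14.45 [ 1.13189559 -0.88679236 -0.13406383] [ 0.35  0.71  0.5   1.97 -1.06  1.39  1.22]
0.45
shift [-0.0022  0.0022 -0.0003] rot [ 0.13 -0.01  0.1 ] rows>= 0.06170003507934051 0.018879358231627733
0.55
shift [ 0.0001  0.0074 -0.0003] rot [ 0.13 -0.01  0.1 ] rows>= 0.14889875072560918 0.018879358231627733
0.65
shift [ 0.0086  0.0116 -0.0003] rot [ 0.13 -0.01  0.1 ] rows>= 0.2886092238762787 0.018879358231627733
0.75
shift [ 0.0136  0.0178 -0.0003] rot [ 0.13 -0.01  0.1 ] rows>= 0.44782026531877045 0.018879358231627733
0.9
shift [ 0.02    0.0272 -0.0003] rot [ 0.13 -0.01  0.1 ] rows>= 0.6749943155776201 0.018879358231627733
1.0
shift [ 0.0234  0.0335 -0.0003] rot [ 0.13 -0.01  0.1 ] rows>= 0.8175589260962307 0.018879358231627733
```

View pics/s12z.png

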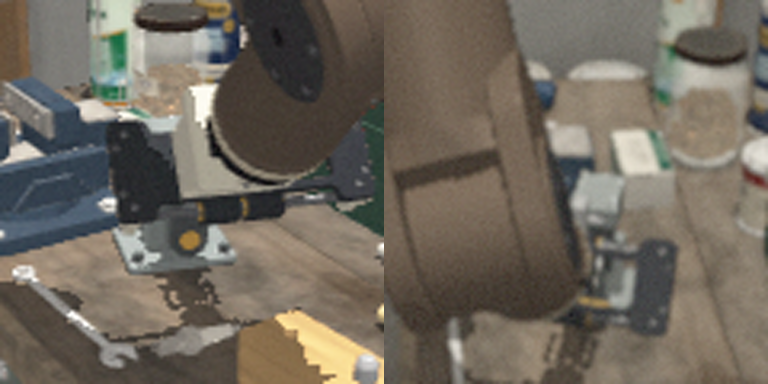

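arm_command([
  [[-0.001,0.004,0],[0,0,0]],
  [[0.001,0.0074,0],[0,0,0]],
  [[0.005,0.01,0],[0,0,0]],
  [[0.0086,0.0116,0],[0,0,0]],
])

```text
clock: 14.95
position: [0.48, -0.1418, 0.1086]
ee_rot: [-0.322, 1.593, -0.78]
force: [0.9, -0.3, 1.9]
width: 0.007
```

```bash
python3 - <<'E'
from path import *
s=observe();print(s['position'],s['clock'],s['force'],s['joints'].round(2))
for th in (.55,.65,.75,.9,1.0): print(th);go(tcp(th,40,.057+(.006 if th>.6 else 0)),tool(40),s)
E
```

```text
[ 0.48000666 -0.14184466  0.10856745] 14.95 [ 0.86911493 -0.26215957  1.94180191] [ 0.35  0.73  0.49  1.98 -1.08  1.37  1.24]
0.55
shift [-0.0081 -0.0034 -0.0008] rot [0.06 0.08 0.11] rows>= 0.1756132840818355 0.01760705141328817
0.65
shift [ 0.0005  0.0008 -0.0009] rot [0.06 0.08 0.11] rows>= 0.025099144920863875 0.01760705141328817
0.75
shift [ 0.0055  0.007  -0.0009] rot [0.06 0.08 0.11] rows>= 0.17840410026479175 0.01760705141328817
0.9
shift [ 0.0119  0.0164 -0.0009] rot [0.06 0.08 0.11] rows>= 0.405121028990494 0.01760705141328817
1.0
shift [ 0.0153  0.0227 -0.0009] rot [0.06 0.08 0.11] rows>= 0.5477997796053057 0.01760705141328817
```

arm_command([
  [[0.003,0.004,-0.0005],[0,0,0]],
  [[0.0055,0.007,-0.0008],[0,0,0]],
  [[0.0055,0.007,-0.0008],[0,0,0]],
])

```text
clock: 15.25
position: [0.4796, -0.14, 0.0995]
ee_rot: [-0.322, 1.594, -0.781]
force: [0.0, -0.6, 0.0]
width: 0.005
```

arm_command([
  [[0.0022,0.0032,0],[0,0,0]],
  [[0.0045,0.0064,0],[0,0,0]],
  [[0.0064,0.0094,0],[0,0,0]],
  [[0.0064,0.0094,0],[0,0,0]],
])

```text
clock: 15.65
position: [0.4805, -0.1369, 0.0886]
ee_rot: [-0.322, 1.594, -0.781]
force: [0.6, 0.1, 0.4]
width: 0.004
```

```bash
python3 - <<'E'
from path import *
s=observe();print(s['position'],s['clock'],s['force'],s['joints'].round(2))
for th,r in [(.9,.063),(1.0,.062),(1.1,.059),(1.25,.057),(1.38,.057),(1.43,.057)]: print(th);go(tcp(th,40,r),tool(40),s)
p=get_image('wrist')
cv2.imwrite('pics/w13.png',cv2.resize(p['color'][80:280,180:380,::-1],(500,500),interpolation=cv2.INTER_CUBIC))
E
```

```text
[ 0.480523   -0.1369159   0.08858523] 15.65 [0.60453452 0.07437557 0.38339023] [ 0.35  0.77  0.47  1.99 -1.1   1.35  1.27]
0.9
shift [-0.0003 -0.0002  0.0001] rot [0.08 0.03 0.14] rows>= 0.007297113218589254 0.019298059535876225
1.0
shift [0.0022 0.006  0.0001] rot [0.08 0.03 0.14] rows>= 0.1270964929521203 0.019298059535876225
1.1
shift [0.0021 0.0114 0.0001] rot [0.08 0.03 0.14] rows>= 0.23221956162629862 0.019298059535876225
1.25
shift [-0.0013  0.0192  0.0001] rot [0.08 0.03 0.14] rows>= 0.38459290103948063 0.019298059535876225
1.38
shift [-0.0044  0.026   0.0002] rot [0.08 0.03 0.14] rows>= 0.5262640891323415 0.019298059535876225
1.43
shift [-0.0057  0.0284  0.0002] rot [0.08 0.03 0.14] rows>= 0.5802849385489632 0.019298059535876225
```

View pics/w13.png

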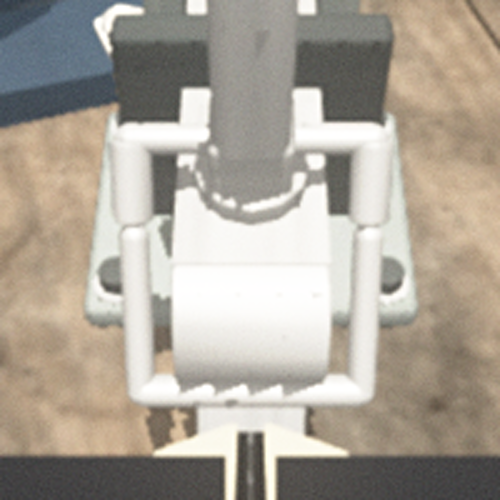

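```bash
python3 - <<'E'
from path import *
s=observe();p=get_image('wrist');print(s['force'])
T=R.from_rotvec(s['ee_rot'])
for th in np.arange(.2,.8,.05):
    f=lambda r:proj(p,W(-r*np.cos(th),-r*np.sin(th)),s).round(1)
    print(round(th,2),'bar',f(.041),'tab end',f(.064))
print('obs bar 280.8 236.8; tips',[proj(p,s['position']+T.apply([x,.022,0]),s).round(1) for x in (-.0095,0,.0095)])
print('axle',proj(p,AX,s),'axle obs', 180+250/2.5,80+140/2.5)
E
```

```text
[0.06707007 0.30517737 0.51165326]
0.2 bar [278.1 225.5] tab end [278.  286.8]
0.25 bar [278.1 227.2] tab end [278.  288.3]
0.3 bar [278.2 228.6] tab end [278.1 289.3]
0.35 bar [278.2 229.8] tab end [278.1 289.7]
0.4 bar [278.2 230.6] tab end [278.2 289.8]
0.45 bar [278.2 231.2] tab end [278.2 289.4]
0.5 bar [278.3 231.5] tab end [278.2 288.6]
0.55 bar [278.3 231.5] tab end [278.3 287.5]
0.6 bar [278.3 231.3] tab end [278.3 286. ]
0.65 bar [278.3 230.9] tab end [278.3 284.2]
0.7 bar [278.3 230.2] tab end [278.4 282.1]
0.75 bar [278.4 229.3] tab end [278.4 279.8]
0.8 bar [278.4 228.2] tab end [278.4 277.2]
obs bar 280.8 236.8; tips [array([278. , 254.7]), array([278.1, 273.5]), array([278.1, 291.8])]
axle [278.30905833 133.31041804] axle obs 280.0 136.0
```

```bash
python3 - <<'E'
from path import *
s=observe();p=get_image('wrist');S=get_image('scene');D=get_image('side')
for th,r in [(.5,.041),(.55,.041),(.6,.042),(.7,.044),(.8,.046),(.9,.047),(.9,.041)]:
    print(th,r,proj(p,W(-r*np.cos(th),-r*np.sin(th)),s).round(1), 'gap to nose',np.hypot(-r*np.cos(th)+.019,-r*np.sin(th)+.024)-.016)
cv2.imwrite('pics/w14.png',cv2.resize(p['color'][190:280,220:340,::-1],None,fx=6.5,fy=6.5,interpolation=cv2.INTER_CUBIC))
a=cv2.resize(S['color'][140:260,210:330,::-1],None,fx=3.2,fy=3.2,interpolation=cv2.INTER_CUBIC)
b=cv2.resize(D['color'][110:230,220:340,::-1],None,fx=3.2,fy=3.2,interpolation=cv2.INTER_CUBIC)
cv2.imwrite('pics/s14z.png',np.hstack([a,b]))
E
```

```text
0.5 0.041 [278.3 231.5] gap to nose 0.0015276041888709936
0.55 0.041 [278.3 231.6] gap to nose 0.00015915616905018762
0.6 0.042 [278.3 233.7] gap to nose -0.0003333113824343127
0.7 0.044 [278.4 237.1] gap to nose -0.0007161488029249728
0.8 0.046 [278.4 239.2] gap to nose -0.0001496238733899903
0.9 0.047 [278.4 237.9] gap to nose 0.00038960306258179617
0.9 0.041 [278.4 225.5] gap to nose -0.00561037482449836
```

View pics/w14.png

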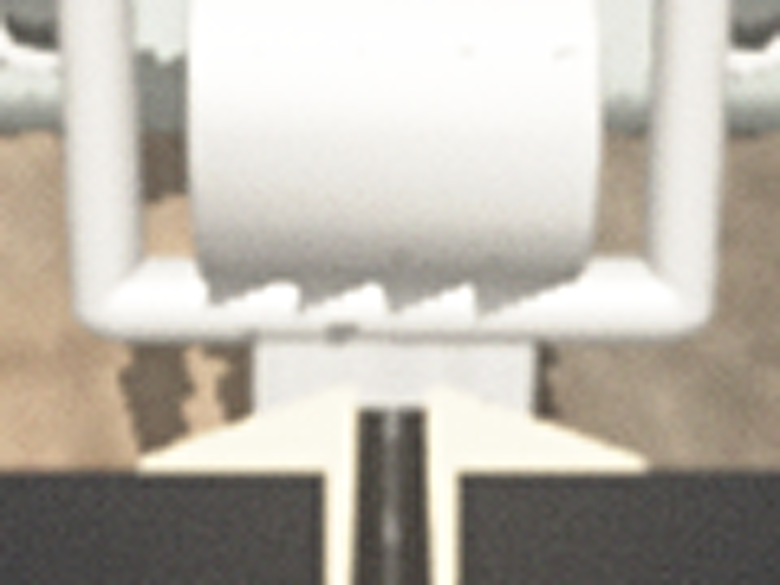

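View pics/s14z.png

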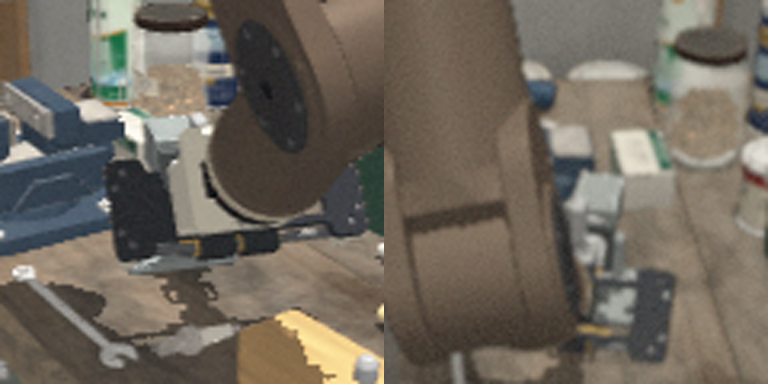

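arm_command([
  [[0.0022,0.003,0],[0,0,0]],
  [[0.0022,0.006,0],[0,0,0]],
  [[0.0021,0.0085,0],[0,0,0]],
  [[0.0021,0.0114,0],[0,0,0]],
  [[0.0021,0.0114,0],[0,0,0]],
])

```text
clock: 16.4
position: [0.4828, -0.1296, 0.0799]
ee_rot: [-0.322, 1.594, -0.78]
force: [0.1, 0.5, 0.1]
width: 0.007
```

```bash
python3 - <<'E'
from path import *
s=observe();p=get_image('wrist');print(s['position'],s['force'],s['clock'])
for th,r in [(1.1,.059),(1.25,.057),(1.38,.057),(1.43,.057)]: print(th);go(tcp(th,40,r),tool(40),s)
cv2.imwrite('pics/w15.png',cv2.resize(p['color'][100:280,200:360,::-1],None,fx=3.3,fy=3.3,interpolation=cv2.INTER_CUBIC))
E
```

```text
[ 0.48278744 -0.12955568  0.07987028] [0.12114898 0.51412658 0.13413696] 16.4
1.1
shift [ 0.0004 -0.0001  0.0002] rot [0.09 0.06 0.12] rows>= 0.008654892811292825 0.01871229520657603
1.25
shift [-0.003   0.0077  0.0002] rot [0.09 0.06 0.12] rows>= 0.16517262908899144 0.01871229520657603
1.38
shift [-0.006   0.0144  0.0002] rot [0.09 0.06 0.12] rows>= 0.31323881094607003 0.01871229520657603
1.43
shift [-0.0074  0.0169  0.0002] rot [0.09 0.06 0.12] rows>= 0.3699486813708827 0.01871229520657603
```

View pics/w15.png

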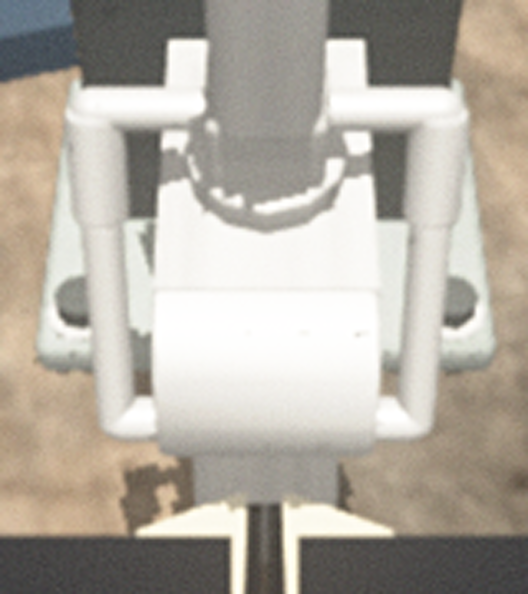

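arm_command([
  [[-0.0015,0.004,0],[0,0,0]],
  [[-0.003,0.0077,0],[0,0,0]],
  [[-0.0045,0.011,0],[0,0,0]],
  [[-0.006,0.0144,0],[0,0,0]],
  [[-0.006,0.0144,0],[0,0,0]],
])

```text
clock: 16.95
position: [0.4873, -0.1152, 0.0754]
ee_rot: [-0.322, 1.593, -0.78]
force: [-0.1, -0.5, 0.6]
width: 0.005
```

```bash
python3 - <<'E'
from path import *
s=observe();p=get_image('wrist');print(s['position'],s['force'],s['clock'])
for th,r in [(1.38,.057),(1.43,.057),(1.48,.057)]: print(th);go(tcp(th,40,r),tool(40),s)
for th in (1.2,1.25,1.3,1.35,1.38,1.42): print(th,proj(p,W(-.041*np.cos(th),-.041*np.sin(th)),s))
cv2.imwrite('pics/w16.png',cv2.resize(p['color'][100:280,200:360,::-1],None,fx=3.3,fy=3.3,interpolation=cv2.INTER_CUBIC))
E
```

```text
[ 0.48727195 -0.1152298   0.07540038] [-0.10908551 -0.50197328  0.64159962] 16.95
1.38
shift [0.0002 0.0001 0.0001] rot [0.09 0.07 0.11] rows>= 0.005412265804927989 0.01895734968368921
1.43
shift [-0.0012  0.0026  0.0002] rot [0.09 0.07 0.11] rows>= 0.056762980288590247 0.01895734968368921
1.48
shift [-0.0027  0.005   0.0002] rot [0.09 0.07 0.11] rows>= 0.11349905761386227 0.01895734968368921
1.2 [278.31681572 241.36635696]
1.25 [278.33578932 238.16161752]
1.3 [278.3538892  234.84369171]
1.35 [278.37111897 231.42007799]
1.38 [278.38104095 229.3181273 ]
1.42 [278.39378713 226.46278827]
```

View pics/w16.png

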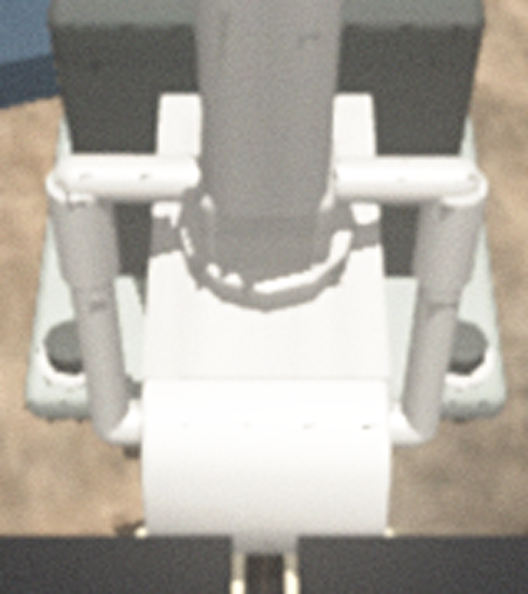

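arm_command([
  [[-0.0007,0.0008,0],[0,0,0]],
  [[-0.0013,0.0016,0],[0,0,0]],
  [[-0.002,0.0024,0],[0,0,0]],
  [[-0.0026,0.0031,0],[0,0,0]],
])

```text
clock: 17.4
position: [0.4884, -0.1131, 0.0752]
ee_rot: [-0.323, 1.593, -0.783]
force: [-2.5, -6.0, -0.1]
width: 0.004
```

```bash
python3 - <<'E'
from path import *
s=observe();p=get_image('wrist');print(s['position'],s['force'],s['clock'],s['ft_torque'])
for th in (1.3,1.35,1.38,1.42): print(th,proj(p,W(-.041*np.cos(th),-.041*np.sin(th)),s))
print('axle',proj(p,AX,s))
cv2.imwrite('pics/w17.png',cv2.resize(p['color'][100:280,200:360,::-1],None,fx=3.3,fy=3.3,interpolation=cv2.INTER_CUBIC))
E
```

```text
[ 0.48835382 -0.11307503  0.07520073] [-2.48877312 -5.97982822 -0.0665612 ] 17.4 [-1.74056478  0.64387794  0.06000229]
1.3 [277.33290332 239.47803101]
1.35 [277.3509288 235.9691887]
1.38 [277.36111755 233.81749275]
1.42 [277.37397904 230.89744085]
axle [276.87472848 156.71973195]
```

View pics/w17.png

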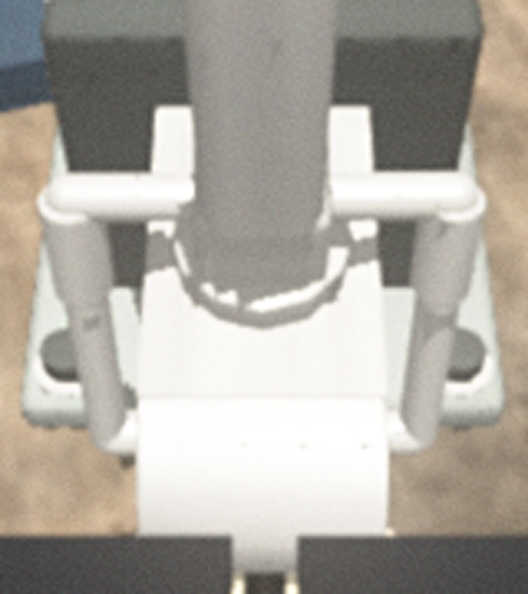

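arm_command([
  [[-0.0006,0.0008,0],[0,0,0]],
  [[-0.0008,0.0011,0],[0,0,0]],
  [[-0.0008,0.0011,0],[0,0,0]],
])

```text
clock: 17.75
position: [0.4887, -0.1122, 0.075]
ee_rot: [-0.323, 1.593, -0.784]
force: [-1.9, -7.0, 0.8]
width: 0.002
```

arm_command([
  [[0.002,-0.006,0],[0,0,0]],
  [[0.004,-0.02,0],[0,0,0]],
  [[0.004,-0.05,0],[0,0,0]],
  [[0.004,-0.09,0],[0,0,0]],
  [[0.004,-0.13,0],[0,0,0]],
])

```text
clock: 18.25
position: [0.4577, -0.2092, 0.1576]
ee_rot: [-0.322, 1.594, -0.78]
force: [1.3, 0.7, -1.0]
width: 0.004
```

```bash
python3 - <<'E'
from path import *
s=observe();p=get_image('wrist');S=get_image('scene');D=get_image('side');print(s['position'],s['force'],s['clock'],s['joints'])
cv2.imwrite('pics/w18.png',cv2.resize(p['color'][60:260,200:360,::-1],(480,600),interpolation=cv2.INTER_CUBIC))
a=cv2.resize(S['color'][140:260,210:330,::-1],None,fx=3.2,fy=3.2,interpolation=cv2.INTER_CUBIC)
b=cv2.resize(D['color'][110:230,220:340,::-1],None,fx=3.2,fy=3.2,interpolation=cv2.INTER_CUBIC)
cv2.imwrite('pics/s18z.png',np.hstack([a,b]))
E
```

```text
[ 0.45766314 -0.20917839  0.15757842] [ 1.322817    0.67435562 -1.04029684] 18.25 [ 0.43424438  0.69949308  0.54122922  1.87057212 -0.97011376  1.50316458
  1.19337464]
```

View pics/w18.png

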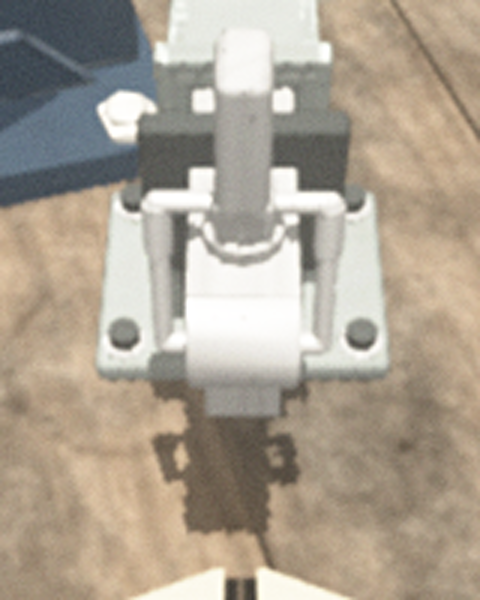

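View pics/s18z.png

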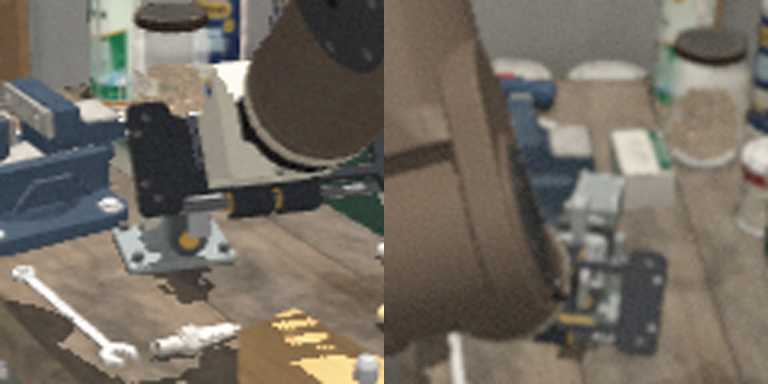

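arm_command([
  [[-0.02,-0.03,0],[0,0,-5]],
  [[-0.06,-0.06,0],[0,0,-10]],
  [[-0.1,-0.09,0],[0,0,-20]],
  [[-0.13,-0.12,0],[0,0,-28]],
  [[-0.13,-0.12,0],[0,0,-28]],
])

```text
clock: 18.9
position: [0.4596, -0.2135, 0.3394]
ee_rot: [-0.731, 1.515, -1.152]
force: [-0.0, 0.2, 0.1]
width: 0.007
```

```bash
python3 - <<'E'
from path import *
s=observe();S=get_image('scene');D=get_image('side');p=get_image('wrist');print(s['position'],s['force'],s['clock'])
a=cv2.resize(S['color'][150:250,220:320,::-1],(400,400),interpolation=cv2.INTER_CUBIC)
b=cv2.resize(D['color'][120:220,230:330,::-1],(400,400),interpolation=cv2.INTER_CUBIC)
cv2.imwrite('pics/s19z.png',np.hstack([a,b]));save(S,'s19');save(p,'w19')
for n,P,o in (('scene',S,(220,150)),('side',D,(230,120))):
  for th in (1.0,1.2,1.38):
    f=lambda r:((proj(P,W(-r*np.cos(th),-r*np.sin(th)))-o)*4).round(0)
    print(n,th,'bar',f(.041),'tab',f(.054),f(.064))
E
```

```text
[ 0.45959093 -0.21349063  0.33943547] [-0.03934561  0.17319534  0.07906387] 18.9
scene 1.0 bar [213. 222.] tab [215. 241.] [217. 256.]
scene 1.2 bar [210. 222.] tab [211. 242.] [213. 257.]
scene 1.38 bar [207. 221.] tab [208. 239.] [208. 254.]
side 1.0 bar [195. 314.] tab [193. 332.] [192. 346.]
side 1.2 bar [197. 312.] tab [196. 330.] [195. 344.]
side 1.38 bar [199. 309.] tab [198. 325.] [198. 338.]
```

View pics/s19z.png

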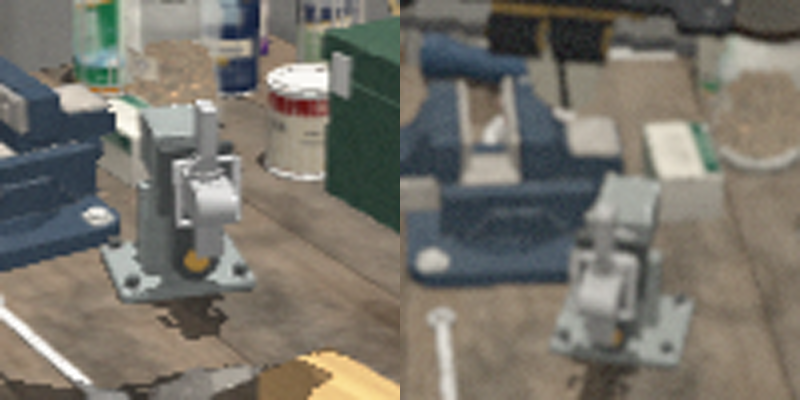

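View pics/s19.png

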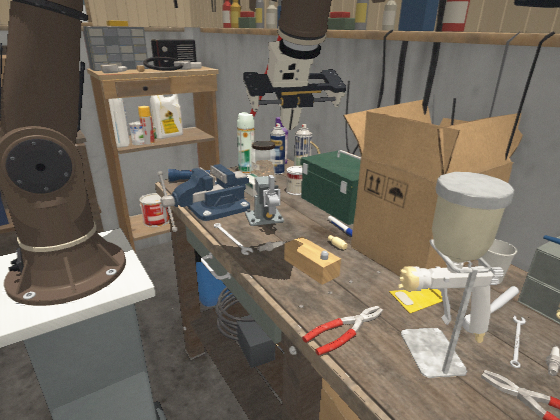

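```bash
python3 - <<'E'
from path import *
s=observe();p=get_image('wrist');print(s['clock'])
o=np.array([230,90])
cv2.imwrite('pics/w20.png',cv2.resize(p['color'][90:220,230:330,::-1],None,fx=4.6,fy=4.6,interpolation=cv2.INTER_CUBIC))
print('axle',((proj(p,AX,s)-o)*4.6).round(0),'gripT',((proj(p,AX+Z*.04,s)-o)*4.6).round(0),'nose',((proj(p,W(-.032,-.024),s)-o)*4.6).round(0))
for th in (1.1,1.2,1.3,1.38,1.42):
    f=lambda r:((proj(p,W(-r*np.cos(th),-r*np.sin(th)),s)-o)*4.6).round(0)
    print(th,'bar',f(.041),'tab',f(.054),f(.064))
E
```

```text
19.05
axle [231. 184.] gripT [231. 119.] nose [230. 352.]
1.1 bar [230. 308.] tab [230. 343.] [230. 369.]
1.2 bar [231. 295.] tab [230. 326.] [230. 349.]
1.3 bar [231. 280.] tab [230. 307.] [230. 327.]
1.38 bar [231. 268.] tab [231. 292.] [231. 309.]
1.42 bar [231. 262.] tab [231. 284.] [231. 300.]
```

View pics/w20.png

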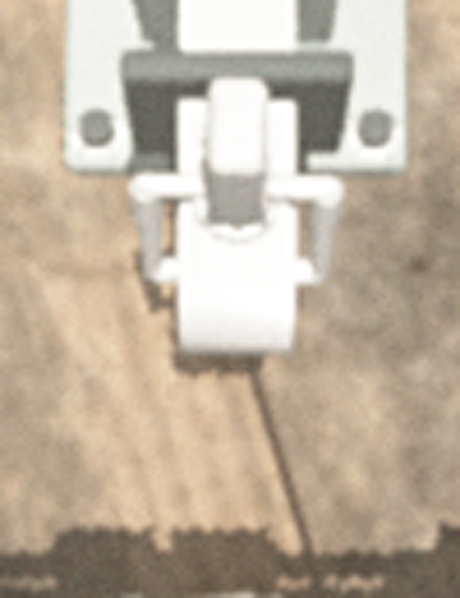

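```bash
python3 - <<'E'
from h import *
print(observe()['clock']);print(sign_off())
E
```

```text
19.1
the job is handed in; nothing more can be done
None
```

The linch pin is in the hitch stub with its collar home, its loop is snapped shut under the nose, and I handed the job in at 19.1 s.

- **Hole:** I found the stub's real hole in three wrist-camera views. It was about 7 mm out from the fully-in point, at a height of 113 mm.
- **Pin:** I lifted it from the rack and lowered it through the hole with almost no force. It stopped firmly, with about 17 N of pressing, at a height that puts the collar at 112.8 mm against the stub's 113 mm top face.
- **Loop:** I pushed the thumb tab down and then inward with closed, tilted fingers, until it resisted with about 6 to 7 N. By then the bar was against the shank.

**Last checks**
- The final wrist picture puts the loop at about 1.37–1.41 rad, against 1.38 for shut. The bar is under the stub and the tab is hidden behind the nose.
- The arm is well clear, with force readings near zero.
- I saw nothing else moved: the plain pin, pliers and spanner look as they were in the final scene picture. I didn't measure them, and the spark plug was hidden in that picture.

**Weak or disagreeing signs**
- While the bar was passing the nose, the force readings were too small to feel the snap, about 2 N at most, so I judged that part from pictures.
- The fixed cameras can't tell 1.2 from 1.38 rad, so the shut reading rests on the wrist picture and the final push.
- The last push moved about another 1 mm at 7 N. That was probably the floating stub sliding in slightly.

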